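# Square up a print register's sprung fence

### The arm

A 7-joint arm with a two-finger parallel gripper is mounted at the origin on the work surface. World frame = base frame: x ahead of the robot, y to its left, z up, the work surface at z = 0. Lengths are in m, angles in rad, forces in N, time in s.
With the tool pointing down it reaches from about 0.4 to 0.85 m from the base axis. Payload 4.5 kg.
Tool frame: the origin (TCP) lies midway between the tips of the shut fingers; the grasp point (between the pads) lies 19 mm behind it; z points along the fingers, y is the line along which they close (so a half turn about z gives the same grasp; the last joint's range is limited). The gripper opens to 85 mm and grips with 20 to 120 N. Pads are 22 mm wide; open, the fingers measure 114 mm over their backs; the gripper's body (76 mm by 85 mm) begins 54 mm behind the grasp point. The pads swing forward as they close: fully open they stand 13 mm farther back than shut.
Start: joints at [1.309, 0.689, -0.195, 1.565, 0.157, 0.902, -0.215], TCP at [0.182, -0.598, 0.194] pointing down, gripper open.
Joint ranges: [-3.01, 3.01], [-0.46, 2.08], [-1.47, 1.51], [0.13, 2.56], [-1, 4.14], [0.04, 2.09], [-2.66, 2.66]. Speed limits (rad/s): [2.57, 2.57, 3.14, 3.14, 3.14, 3.14, 3.14].

### API

Orientations are given as a rotation vector (axis times angle).
In Python, from bench import status, capture, bot, regions_of gives the robot as it stands.
- The arm moves only by the tool drive_tool, never from a script. Its argument "steps" is a list that holds one entry, the list of rows, each a list of 5 numbers: the opening, from -1 (shut) to 1 (fully open), so that 0 is half open, then the shift along the tool's x, y, z in units of 75 mm (1.0 is 75 mm), then the turn about the tool's z in units of 180 degrees (1.0 is 180 degrees). A call has exactly 5 rows; each row shifts and turns the commanded pose from where the row before left it, along the tool's axes as they then stand; what a row does not reach is not made up. A row lasts 1/12 s, in which the tool goes at most 41.7 mm and 7.16 degrees, less where a joint would pass 70% of its speed; a pose out of reach is approached as far as the arm can. A call with a number of a shift or a turn outside -1 to 1 is refused whole. A call with a gripper value outside its range is refused whole. The fingers move at their own pace and stop on an object; "force" is the grip in N (left out, the last holds). Time passes only in rows, so rows that do not move let the fingers close, or fill a call up. It gives the time, the measured TCP pose, the force, the opening and the grip force at its end, in the units of the state.
- status.read_state(): the state, without advancing time (a new reading comes with each control period).
- capture(name): name is "scene" or "top" or "wrist"; returns a dict with "image" (480x640x3 uint8, red, green, blue), "range_z" (480x640 float32, m along the optical axis (not along the pixel's ray), 0 where there is no reading), "K" (3x3 intrinsics, pixels), "world_from_camera" (4x4, takes a point from camera to world coordinates). Camera axes: x right, y up, looking along -z (the intrinsics and any distortion apply to the point x, -y, -z); pixel columns grow to the right and rows downward; lengths in m; the calibration is good to about 2 mm. A picture is of the moment at which its call begins.
- bot.finish_job(): hands the job in; it is judged then, once.
Trained networks look in the newest picture that a camera, given by its name, has taken for a name from the list of things; names that differ only in an ending like _2 or _b are one class to them, and where a whole thing is asked for, a point or a joint stands for the part that bears it (a point fixed in the world has none). Each returns a list of dicts, best first, with "score" (0 to 1); they miss things now and then, are a little off and sometimes report something else, mostly with a low value. They report only what shows in the picture. A call takes as long as a camera call. They do not tell look-alikes from the thing itself.
- regions_of(camera, label): "pixels" (480x640 bool, what is visible of it) and "rect" ([left, top, right, bottom] in pixels, round what is visible of it).
The state is a dict: "t": time; "q": joint angles; "joint_vel": joint speeds; "joint_torque": joint torques, N m; "eef_pos": TCP position; "eef_rot": TCP orientation; "wrist_force": force on the tool from outside, world axes, zero at the start; "ft_torque": the same for the moment, N m; "grip_width": finger opening in m; "grasp_force": force on a finger pad.
Only numpy, scipy, OpenCV 4.12 (cv2) and the standard library are available. Lean on these libraries where they do the work, as an engineer would, in place of code of your own. Each camera call takes 0.05 s, during which the arm holds its last target. There are 200 camera calls.

### The job

Get the print register ready for locking: thread the broad steel washer and then the narrow collar over the fence's pivot post, each fully home. Then take the metal square by its upright handle, lay it flat on the register board and push it into the corner until its two outer edges sit flush against the fixed rail and the sprung fence, so that the fence stands at a right angle. Finish while still holding the square firmly pressed there by its handle, and leave the ink tin, the roller, the lino block and the gouge where they are.

Things in the scene. Friction and masses are not known exactly. Their poses are not given: they have to be found in the camera images.
- corner (a point): Point on the top of the fixed, smooth 240 x 240 x 12 mm plywood register board (slides easily) where the inner faces of rail and squared fence meet; 70 mm from the board's centre in its x and in its y, 12 mm above the table. Axes along the board's edges, z up. The open board lies towards -x, -y. The rail's inner face is the plane x = 0, the fence's, when square, the plane y = 0.
- rail: Fixed wooden rail on the board, 24 mm wide (x 0 to +24 mm), 155 mm long (y 0 to -155 mm), 20 mm high. Origin at the register corner on the board's top, same axes as point corner.
- fence (a joint): Angle of the fence about the upright pivot post: 0 = right angle to the rail; positive = far end leans in over the board (-y of corner). Limits -0.06 to 0.20 rad. A spring (2 N m/rad, neutral at 0.15) with 0.1 N m friction pushes it inwards: it starts at 0.10 to 0.16 and falls back to about 0.10 if let go. Pushing the far end out to 0 takes 2 to 4 N.
- fence_end (a point): Top inner edge of the fence's far end: 155 mm from the corner along -x when square, 20 mm above the board. The fence is a wooden bar 24 mm wide and 20 mm high that runs from the pivot post to here; this point turns with the joint, its axes being those of point corner turned by the joint angle.
- post_top (a point): Top centre of the fixed upright steel pivot post, 12 mm diameter, its last 6 mm tapering to 7 mm. It stands 14 mm beyond the corner in x and in y. The top is 90 mm above the table and 52 mm above the round boss (26 mm diameter, 38 mm above the table) on which the first ring seats; the boss is 6 mm higher than rail and fence.
- washer_mid (a point): Centre (half-way up) of the broad steel washer: 40 mm outside diameter, 15 mm hole, 14 mm thick, lying flat on the table at the start; z is its axis. Fully home on the boss its centre is 33 mm above the board (45 mm above the table).
- collar_mid (a point): Centre (half-way up) of the narrow steel collar: 26 mm outside diameter, 15 mm hole, 20 mm tall, standing on the table at the start; z is its axis. Home on top of the washer its centre is 50 mm above the board (62 mm above the table).
- handle (a point): Centre of the square's upright handle, a dark steel plate 14 mm thick, 56 mm wide, 50 mm tall, from 14 to 64 mm above the square's underside; this point is 39 mm above it. Axes: those of the square. The thickness runs along the square's x axis turned +45 degrees (towards its outer corner), the width across that. The centre of mass lies within 15 mm of it sideways.
- square: Metal L-shaped square lying flat, 14 mm thick, about 0.35 kg; two arms 30 mm wide, 130 mm long outside, and a block in the inner angle with the handle. Origin on the underside below the handle. Outer edges: x = +50 mm (y -80 to +50), goes against the rail; y = +50 mm (x -80 to +50), goes against the fence. Seated, its axes agree with those of point corner. z up.
- heel (a point): The outer corner of the square, on its underside, at x = y = +50 mm from the square's origin. Seated, it coincides with point corner.
- ink_tin: Bystander: closed ink tin, 72 mm diameter, 60 mm tall, left of the board. Origin under its centre.
- roller: Bystander: ink roller with black rubber drum (36 mm diameter, 90 mm) and wooden handle, 20 mm high at the handle, 36 mm at the drum, beyond the board. Origin under the drum.
- lino_block: Bystander: plywood-backed lino block 100 x 70 x 21 mm, far left. Origin under its centre.
- gouge: Bystander: wood-handled gouge, 160 mm long, lying at the right edge of the work. Origin under it.
Mind the look-alikes: they are no part of the job. Of the things that look like the square, the smaller one is meant. Leave any blue look-alike of the part that bears washer_mid alone.

How it is judged:
On the way, in this order (a step that is already met when the one before it is completed fails the run):
1. the broad washer is fully home on the boss of the post (horizontal distance between washer_mid and post_top below 0.004 m and z of washer_mid in the frame of corner between 0.0305 and 0.0355 m and angle between washer_mid's own z axis and vertical below 0.1 rad), for 0.2 s.
2. the narrow collar is home on top of the washer (all of step 1 and horizontal distance between collar_mid and post_top below 0.004 m and z of collar_mid in the frame of corner between 0.047 and 0.053 m and angle between collar_mid's own z axis and vertical below 0.1 rad), for 0.2 s.
3. the square is pressed into the corner, touching rail and fence, fence square (x of heel in the frame of corner between -0.003 and 0.003 m and y of heel in the frame of corner between -0.003 and 0.003 m and z of heel in the frame of corner between -0.003 and 0.004 m and angle between the x axis of square and the x axis of corner, either way round below 0.02 rad and angle between square's own z axis and vertical below 0.03 rad and value of joint fence between -0.02 and 0.02 rad and contact force between square and fence above 1 N and contact force between square and rail above 1 N and contact force between the fingers and square above 2 N and linear speed of square below 0.02 m/s), for 0.3 s.
At the end, for the whole second after the job is handed in: Fingers hold the square (over 2 N), flat, heel within 3 mm of the corner, turned under 0.02 rad off the board, pressing rail and fence over 1 N each; fence within 0.02 rad of square; washer, then collar, home on the post (4 mm sideways, 3 mm in height); all through the last second (all of step 2 and all of step 3); the arm keeps its last pose, push and grip.
It fails at once if a bystander (ink tin, roller, lino block, gouge) is displaced by more than 30 mm (distance of any of ink_tin, roller, lino_block, gouge from where it was at the start of the episode above 0.03 m).
It also fails if it takes over 72 s, if anything falls off the work surface, if the arm or the gripper's body presses on something with over 40 N, if the wrist force passes 120 N, or if a joint passes its speed limit or range.

## Working session

There is one attempt and no reset: what is moved stays moved. The work goes in short steps, Python scripts to look and compute and a tool call to move; the robot and the scene stay as the last step left them, time stands still between calls to the robot, and variables do not carry over. Pictures are saved under pics/ and viewed, at most 10 in all, crops included, and the job is handed in when it is done.

Besides the shell and the picture viewer there is one more tool, called after ">>>" as name(argument=value, ...), one argument or row to a line, values as JSON. drive_tool: Moves the arm, as the interface text tells. Shifts and turns lie within -1 to 1; 1 stands for 75 mm of shift or 180 degrees of turn. Its arguments: {"type":"object","properties":{"steps":{"type":"array","items":{"type":"array","items":{"type":"array","items":{"type":"number"}}}},"force":{"type":"number"}},"required":["steps"]}

```bash
mkdir -p pics; ls
cat > h.py <<'E'
import numpy as np, cv2
from bench import status, capture, bot, regions_of
def pts(c,mask=None):
    z=c["range_z"]; K=c["K"]; v,u=np.nonzero((z>0)&(mask if mask is not None else True))
    d=z[v,u]; p=np.stack([(u-K[0,2])*d/K[0,0],-(v-K[1,2])*d/K[1,1],-d,np.ones_like(d)])
    return (c["world_from_camera"]@p)[:3].T,u,v
def save(c,n): cv2.imwrite("pics/"+n,c["image"][:,:,::-1])
def px(c,P):
    q=np.linalg.inv(c["world_from_camera"])@np.append(P,1); K=c["K"]
    return K[0,0]*q[0]/-q[2]+K[0,2], K[1,1]*-q[1]/-q[2]+K[1,2]
E
python3 - <<'E'
from h import *
for n in("top","scene"):
    c=capture(n); save(c,n+"0.png"); print(n,{k:(c[k].tolist() if c[k].size<20 else 0) for k in("K","world_from_camera")},[k for k in c])
    for l in["washer_mid","collar_mid","square","fence","rail","ink_tin","roller","lino_block","gouge","handle"]:
        try:
            for r in regions_of(n,l):
                P,_,_=pts(c,r["pixels"]); print(l,round(r["score"],2),np.round(r["rect"]).tolist(),np.round(np.median(P,0),3),np.round(P.max(0),3) if len(P) else "")
        except Exception as e: print(l,e)
print(status.read_state())
E
```

```text
pics
top {'K': [[516.2052182903691, 0.0, 321.3883600956202], [0.0, 516.2052182903691, 243.43011764881837], [0.0, 0.0, 1.0]], 'world_from_camera': [[0.02646191027976922, 0.9953999360294387, -0.09208004483564831, 0.4126804918407446], [-0.9993515991006553, 0.024091733871035182, -0.0267576107687219, -0.009466743812259912], [-0.02441615611247297, 0.09272839754722811, 0.9953920311158889, 1.237265688041313], [0.0, 0.0, 0.0, 1.0]]} ['image', 'range_z', 'K', 'world_from_camera']
washer_mid 0.76 [469.0, 234.0, 489.0, 256.0] [ 0.534 -0.348  0.011] [ 0.553 -0.326  0.018]
washer_mid 0.67 [463.0, 268.0, 478.0, 286.0] [ 0.46  -0.331  0.012] [ 0.479 -0.311  0.02 ]
collar_mid 0.38 [404.0, 260.0, 415.0, 270.0] [ 0.479 -0.189  0.018] [ 0.491 -0.176  0.025]
square 0.88 [408.0, 169.0, 482.0, 224.0] [ 0.654 -0.254  0.013] [ 0.72  -0.188  0.068]
square 0.79 [385.0, 308.0, 465.0, 408.0] [ 0.251 -0.206  0.018] [ 0.375 -0.129  0.095]
fence 0.91 [220.0, 209.0, 246.0, 283.0] [0.51  0.23  0.031] [0.603 0.255 0.046]
rail 0.59 [232.0, 207.0, 299.0, 222.0] [0.594 0.156 0.031] [0.611 0.236 0.038]
rail 0.24 [122.0, 2
[... 2484 characters left out ...]
71]
{'t': 1.1, 'q': array([ 1.30879158,  0.68910326, -0.19457553,  1.56528531,  0.15729321,
        0.90250063, -0.21511179]), 'joint_vel': array([-0.00171987, -0.00017464,  0.00124309, -0.00030326, -0.00048912,
       -0.00240319,  0.00012618]), 'joint_torque': array([-4.06481240e-05, -5.39547050e+01, -1.26747563e+00, -1.58879668e+01,
        9.85298393e-03,  1.38533160e-03,  1.30685913e-05]), 'eef_pos': array([ 0.18221712, -0.59788314,  0.19411798]), 'eef_rot': array([3.10721489e+00, 4.62922307e-01, 2.41385082e-05]), 'wrist_force': array([-0.20403426, -0.2673124 ,  0.23669553]), 'ft_torque': array([0.02318801, 0.04585347, 0.03621917]), 'grasp_force': 0.0, 'grip_width': 0.08543952153638062}
```

Run:
```python
import cv2,numpy as np
a=cv2.imread("pics/top0.png")[80:420,110:540]
cv2.imwrite("pics/t1.png",cv2.resize(a,(758,600),interpolation=cv2.INTER_CUBIC))
```

```text
(no output)
```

View pics/t1.png

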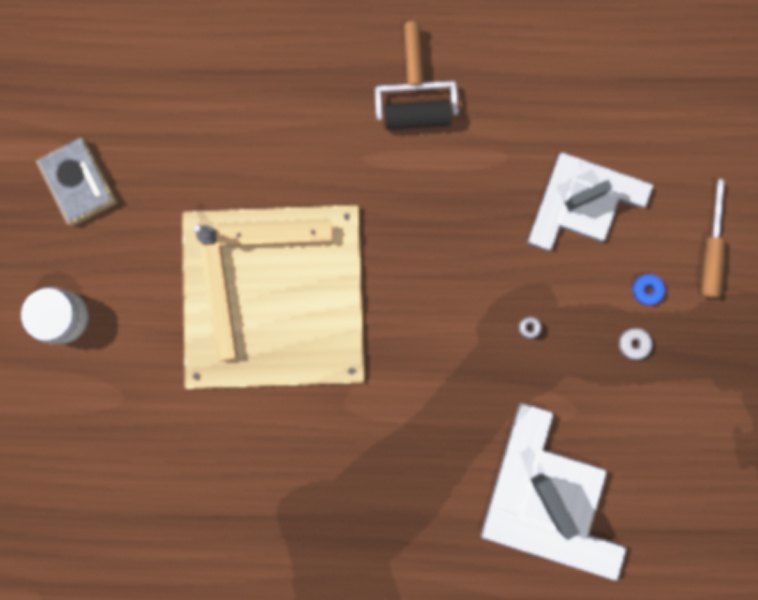

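Crop shows the board at left with its post at (205,234). The grey washer is at (636,344), the blue decoy at (649,289), the collar at (530,328), and the smaller square at (590,200). Next I move above the washer and look from the wrist.

>>> drive_tool(
  steps=[
    [[1, 0.46, -0.233, 0, 0], [1, 0.46, -0.233, 0, 0], [1, 0.46, -0.233, 0, 0], [1, 0.46, -0.233, 0, 0], [1, 0.46, -0.233, 0, 0]],
  ],
  force=40,
)

```text
t: 1.52
eef_pos: [0.3229, -0.4627, 0.1943]
eef_rot: [3.107, 0.462, 0.001]
wrist_force: [0.5, -0.8, -0.2]
grip_width: 0.0853
grasp_force: 0.0
```

>>> drive_tool(
  steps=[
    [[1, 0.46, -0.233, 0, 0], [1, 0.46, -0.233, 0, 0], [1, 0.46, -0.233, 0, 0], [1, 0.46, -0.233, 0, 0], [1, 0.46, -0.233, 0, 0]],
  ],
)

```text
t: 1.93
eef_pos: [0.4625, -0.3287, 0.1943]
eef_rot: [3.107, 0.463, 0.0]
wrist_force: [0.3, 0.1, -0.1]
grip_width: 0.0853
grasp_force: 0.0
```

>>> drive_tool(
  steps=[
    [[1, 0, 0, 0, 0.0345], [1, 0, 0, 0, 0.0345], [1, 0, 0, 0, 0.0345], [1, 0, 0, 0, 0.0345], [1, 0, 0, 0, 0.0345]],
  ],
)

```text
t: 2.35
eef_pos: [0.4615, -0.33, 0.1942]
eef_rot: [3.117, -0.393, 0.0]
wrist_force: [-0.4, -0.3, -0.4]
grip_width: 0.0858
grasp_force: 0.0
```

>>> drive_tool(
  steps=[
    [[1, 0, 0, 0, 0.0345], [1, 0, 0, 0, 0.0345], [1, 0, 0, 0, 0.0345], [1, 0, 0, 0, 0.0345], [1, 0, 0, 0, 0.0345]],
  ],
)

```text
t: 2.77
eef_pos: [0.4615, -0.33, 0.1942]
eef_rot: [-2.898, 1.213, -0.001]
wrist_force: [-0.2, -0.1, -1.0]
grip_width: 0.0856
grasp_force: 0.0
```

```bash
cat >> h.py <<'E'
def yaw(s=None):
    r=(s or status.read_state())["eef_rot"]; R=cv2.Rodrigues(np.array(r))[0]; return R
def to_tool(d):
    R=yaw(); return np.round(R.T@np.asarray(d)/0.075,3)
def circ(c,mask,lo,hi):
    P,_,_=pts(c,mask); P=P[(P[:,2]>lo)&(P[:,2]<hi)]
    (x,y),r=cv2.minEnclosingCircle(P[:,:2].astype(np.float32)); return np.round([x,y,r,np.median(P[:,2])],4),len(P)
E
python3 - <<'E'
from h import *
c=capture("wrist"); save(c,"w1.png"); print(c["world_from_camera"].round(3).tolist(),c["K"][0,0])
for r in regions_of("wrist","washer_mid"):
    print(r["score"],r["rect"],circ(c,r["pixels"],0.009,0.02))
for r in regions_of("wrist","collar_mid"):
    print(r["score"],r["rect"],circ(c,r["pixels"],0.014,0.026))
print(status.read_state()["q"].round(2))
E
```

```text
[[-0.712, 0.666, 0.222, 0.519], [-0.702, -0.676, -0.225, -0.388], [0.0, -0.316, 0.949, 0.374], [0.0, 0.0, 0.0, 1.0]] 418.9004762501501
0.78 [247.0, 94.1, 292.0, 145.8] (array([ 0.5333, -0.3477,  0.0199,  0.0141]), 1577)
0.62 [297.3, 169.8, 340.8, 213.0] (array([ 0.4604, -0.3306,  0.0196,  0.0141]), 1283)
0.61 [185.7, 272.0, 217.4, 300.9] (array([ 0.4778, -0.1889,  0.0132,  0.0196]), 462)
[ 0.44  0.62  0.17  1.76 -0.14  0.78 -1.68]
```

View pics/w1.png

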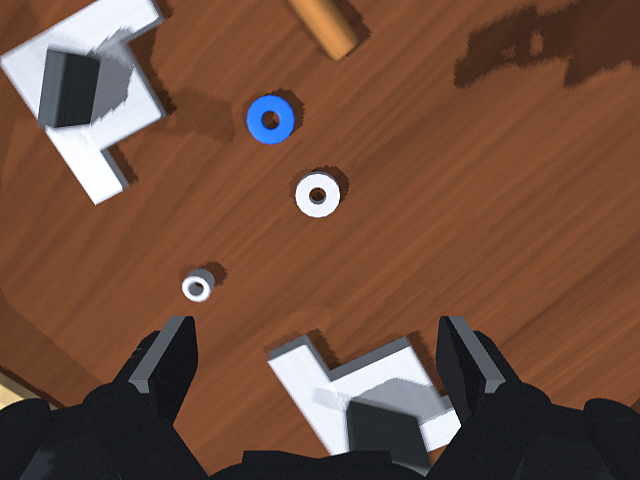

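Wrist view: the grey washer is at (318,194), measured at (0.4604, -0.3306) with its top at 14 mm. The blue decoy is at (270,120) and the collar at (198,286), measured at (0.478, -0.189). Radii match the given sizes, so I pick the washer.

>>> drive_tool(
  steps=[
    [[1, 0, 0.016, 0.45, 0], [1, 0, 0, 0.45, 0], [1, 0, 0, 0.45, 0], [1, 0, 0, 0.45, 0], [1, 0, 0, 0.45, 0]],
  ],
)

```text
t: 3.33
eef_pos: [0.4609, -0.331, 0.0241]
eef_rot: [-2.902, 1.201, -0.002]
wrist_force: [0.2, 0.4, -0.6]
grip_width: 0.0853
grasp_force: 0.0
```

>>> drive_tool(
  steps=[
    [[1, 0, 0, 0.15, 0], [1, 0, 0, 0.1, 0], [1, 0, 0, 0.07, 0], [1, 0, 0, 0, 0], [-1, 0, 0, 0, 0]],
  ],
)

```text
t: 3.75
eef_pos: [0.4614, -0.3318, 0.0027]
eef_rot: [2.901, -1.205, 0.004]
wrist_force: [0.0, -0.8, 0.1]
grip_width: 0.0753
grasp_force: 0.0
```

>>> drive_tool(
  steps=[
    [[-1, 0, 0, 0, 0], [-1, 0, 0, 0, 0], [-1, 0, 0, 0, 0], [-1, 0, 0, 0, 0], [-1, 0, 0, 0, 0]],
  ],
)

```text
t: 4.17
eef_pos: [0.4606, -0.3311, 0.0017]
eef_rot: [2.901, -1.206, 0.001]
wrist_force: [0.8, -0.8, -0.2]
grip_width: 0.0124
grasp_force: 0.0
```

Run:
```python
from h import *
c=capture("wrist"); save(c,"w2.png")
s=status.read_state();print(s["grip_width"],s["grasp_force"])
for r in regions_of("wrist","washer_mid"):
    print(r["score"],r["rect"],circ(c,r["pixels"],0.009,0.02))
```

```text
0.004766216618057169 0.0
0.96 [272.2, 241.9, 358.5, 330.1] (array([ 0.4602, -0.3302,  0.02  ,  0.014 ]), 4084)
0.67 [164.1, 91.9, 266.8, 197.7] (array([ 0.5332, -0.3474,  0.0201,  0.0141]), 6950)
```

View pics/w2.png

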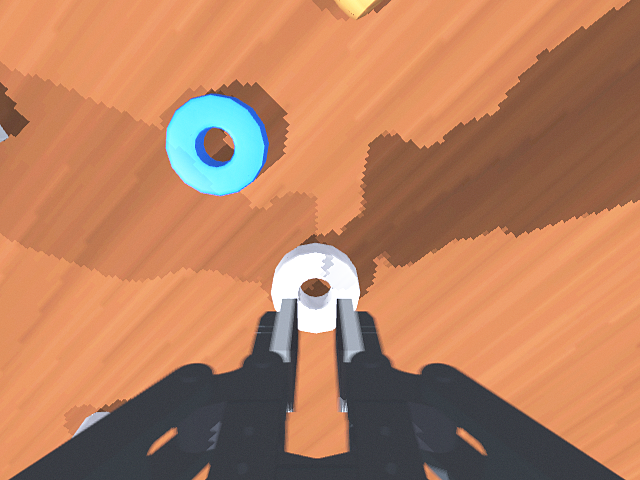

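Run:
```python
from h import *
c=capture("wrist"); save(c,"w3.png")
s=status.read_state();print(s["grip_width"],s["eef_pos"],px(c,s["eef_pos"]),px(c,s["eef_pos"]+[0,0,.019]))
P,u,v=pts(c); Z=np.zeros((480,640));Z[v,u]=P[:,2]
for r in range(270,350,10): print(r,(Z[r,270:370:8]*1000).round(0))
q=(P[:,2]>0.017)&(P[:,2]<0.1)&(u>270)&(u<370)&(v<420);T=(P-s["eef_pos"])@yaw();
print(T[q].max(0),T[q].min(0), np.percentile(T[q],[1,99],axis=0))
```

```text
-9.839949578223233e-05 [ 0.46044635 -0.33095588  0.00139508] (np.float64(316.1545475226859), np.float64(279.5187552838882)) (np.float64(316.148785787452), np.float64(298.00211204644916))
270 [ 0. 12. 14. 13. 14. 15. 15. 15. 14. 15. 14.  1.  1.]
280 [-0. 15. 14. 13. 15.  0.  1. 13. 13. 15. 14. -0.  1.]
290 [ 1. 15. 14. 15.  3.  0.  0.  0. 15. 14. 14. 14. -0.]
300 [-1. 14. 15. 13. 43. 43. 45. 45. 46. 14. 14.  0. -0.]
310 [ 1. 14. 15. 14. 53. 53. 53. 52. 52. 13. 14.  1. -0.]
320 [-0. 53. 52. 52. 59. 60. 59. 59. 59. 52. 52. -0. -0.]
330 [ 1. 59. 60. 59. 65. 65. 63. 65. 64. 58. 59.  0.  2.]
340 [ 0. 64. 65. 65. 71. 70. 71. 71. 71. 65. 64. 64. -1.]
[ 0.11348946  0.01833887 -0.01560699] [-0.01107861 -0.01356409 -0.09856979] [[-0.00774385 -0.01276206 -0.09695379]
 [ 0.1119842   0.01548101 -0.01742576]]
```

>>> drive_tool(
  steps=[
    [[-1, 0, 0, -0.4, 0], [-1, 0, 0, -0.4, 0], [-1, 0, 0, -0.4, 0], [-1, 0, 0, 0, 0], [-1, 0, 0, 0, 0]],
  ],
)

```text
t: 4.73
eef_pos: [0.4616, -0.3318, 0.093]
eef_rot: [2.9, -1.206, 0.006]
wrist_force: [-0.3, 0.8, -1.4]
grip_width: -0.0002
grasp_force: 0.0
```

Run:
```python
from h import *
c=capture("wrist"); save(c,"w4.png")
s=status.read_state();print(s["grip_width"],s["eef_pos"],px(c,s["eef_pos"]))
P,u,v=pts(c);T=(P-s["eef_pos"])@yaw()
q=P[:,2]>0.03; T=T[q]*1000;u=u[q];v=v[q]
for r in range(280,400,6):
    k=(v==r)&(abs(T[:,1])<30)
    if k.any(): print(r,T[k].round(0)[::max(1,k.sum()//4)].tolist())
```

```text
-5.95868476851852e-05 [ 0.46052468 -0.33093749  0.09162368] (np.float64(316.4318731563857), np.float64(280.87101297541915))
298 [[12.0, -6.0, -42.0], [13.0, -3.0, -43.0], [12.0, 0.0, -43.0], [12.0, 4.0, -42.0]]
304 [[13.0, -7.0, -48.0], [13.0, -3.0, -48.0], [13.0, -0.0, -48.0], [12.0, 3.0, -47.0], [12.0, 6.0, -47.0]]
310 [[12.0, -6.0, -51.0], [13.0, -3.0, -52.0], [13.0, -0.0, -52.0], [12.0, 3.0, -52.0], [13.0, 6.0, -52.0]]
316 [[9.0, -13.0, -49.0], [13.0, -6.0, -57.0], [12.0, -0.0, -56.0], [12.0, 6.0, -56.0], [9.0, 13.0, -50.0]]
322 [[9.0, -13.0, -54.0], [13.0, -6.0, -60.0], [13.0, -0.0, -61.0], [13.0, 6.0, -61.0], [9.0, 13.0, -54.0]]
328 [[9.0, -13.0, -58.0], [12.0, -6.0, -64.0], [12.0, 0.0, -64.0], [12.0, 7.0, -63.0]]
334 [[9.0, -13.0, -61.0], [13.0, -6.0, -68.0], [13.0, 0.0, -68.0], [13.0, 6.0, -68.0], [9.0, 13.0, -61.0]]
340 [[9.0, -13.0, -65.0], [13.0, -6.0, -71.0], [12.0, 0.0, -70.0], [13.0, 7.0, -71.0]]
346 [[9.0, -13.0, -68.0], [12.0, -6.0, -73.0], [12.0, -0.0, -73.0], [12.0, 6.0, -73.0], [9.0, 13.0, -68.0]]
352 [[9.0, -13.0, -72.0], [13.0, -6.0, -78.0], [12.0, 0.0, -77.0], [13.0, 6.0, -78.0]]
358 [[14.0, -13.0, -82.0], [14.0, -7.0, -83.0], [10.0, -0.0, -77.0], [15.0, 6.0, -84.0], [13.0, 13.0, -81.0]]
364 [[14.0, -28.0, -84.0], [14.0, -10.0, -85.0], [7.0, -0.0, -75.0], [15.0, 9.0, -86.0], [13.0, 28.0, -84.0]]
370 [[14.0, -30.0, -88.0], [13.0, -12.0, -87.0], [6.0, 0.0, -77.0], [13.0, 13.0, -87.0], [14.0, 30.0, -88.0]]
376 [[13.0, -30.0, -89.0], [9.0, -16.0, -83.0], [4.0, -0.0, -77.0], [8.0, 16.0, -82.0], [14.0, 29.0, -90.0]]
382 [[14.0, -30.0, -92.0], [9.0, -16.0, -86.0], [1.0, -0.0, -76.0], [14.0, 15.0, -92.0], [13.0, 30.0, -91.0]]
388 [[13.0, -30.0, -94.0], [14.0, -15.0, -94.0], [-0.0, 0.0, -77.0], [14.0, 15.0, -95.0], [14.0, 30.0, -95.0]]
394 [[13.0, -30.0, -96.0], [14.0, -15.0, -97.0], [-3.0, -0.0, -76.0], [14.0, 15.0, -97.0], [14.0, 30.0, -96.0]]
```

Run:
```python
from h import *
c=capture("scene")
s=status.read_state()
P,u,v=pts(c);T=(P-s["eef_pos"])@yaw()*1000
k=(P[:,2]>0.03)&(np.hypot(T[:,0],T[:,1])<45)
H=T[k]; print(len(H),np.percentile(H[:,2],[90,95,99,100]))
for z in range(-130,0,8):
    m=H[(H[:,2]>z)&(H[:,2]<=z+8)]
    if len(m): print(z,len(m),m.min(0).round(),m.max(0).round())
```

```text
7868 [-139.9675767  -104.67710933  -60.31392954  -38.17761415]
-130 81 [   1.  -45. -130.] [  18.   45. -122.]
-122 90 [  -3.  -44. -122.] [  19.   43. -114.]
-114 91 [ -12.  -44. -114.] [  19.   43. -106.]
-106 79 [ -18.  -41. -106.] [ 17.  43. -98.]
-98 102 [-13. -40. -98.] [ 13.  41. -90.]
-90 65 [-11. -31. -90.] [ 15.  33. -82.]
-82 22 [  3. -17. -82.] [ 14.  21. -74.]
-74 35 [ -4. -14. -74.] [ 12.  11. -66.]
-66 43 [ -7. -17. -66.] [ 12.  14. -58.]
-58 39 [-12. -17. -58.] [ 11.  14. -51.]
-50 24 [ -6. -13. -50.] [ 13.   6. -43.]
-42 4 [  2.  -6. -42.] [  8.   5. -38.]
```

The scene camera agrees with the wrist camera: the real fingertips sit about 40 mm behind the reported TCP. That explains the miss, so I allow for it and grip lower.

>>> drive_tool(
  steps=[
    [[0.4, 0, 0, 0.45, 0], [0.4, 0, 0, 0.45, 0], [0.4, 0, 0, 0.45, 0], [0.4, 0, 0, 0.2, 0], [0.4, 0, 0, 0.1, 0]],
  ],
)

```text
t: 5.25
eef_pos: [0.4576, -0.3289, -0.0365]
eef_rot: [-2.899, 1.205, 0.011]
wrist_force: [0.4, -0.4, -0.4]
grip_width: 0.0593
grasp_force: 0.0
```

>>> drive_tool(
  steps=[
    [[0.4, 0, 0, 0.05, 0], [0.4, 0, 0, 0.05, 0], [0.4, 0, 0, 0, 0], [0.4, 0, 0, 0, 0], [0.4, 0, 0, 0, 0]],
  ],
)

```text
t: 5.67
eef_pos: [0.4611, -0.3315, -0.0389]
eef_rot: [2.9, -1.206, 0.003]
wrist_force: [-0.6, -0.4, 0.2]
grip_width: 0.0598
grasp_force: 0.0
```

>>> drive_tool(
  steps=[
    [[-1, 0, 0, 0, 0], [-1, 0, 0, 0, 0], [-1, 0, 0, 0, 0], [-1, 0, 0, 0, 0], [-1, 0, 0, 0, 0]],
  ],
)

```text
t: 6.08
eef_pos: [0.4611, -0.3316, -0.0383]
eef_rot: [2.9, -1.206, 0.003]
wrist_force: [-0.7, 0.2, 8.0]
grip_width: 0.0382
grasp_force: 43.4
```

>>> drive_tool(
  steps=[
    [[-1, 0, 0, -0.2, 0], [-1, 0, 0, -0.4, -0.0396], [-1, 0, 0, -0.4, -0.0396], [-1, 0, 0, -0.4, -0.0396], [-1, 0, 0, -0.33, -0.0396]],
  ],
)

```text
t: 6.5
eef_pos: [0.4606, -0.3314, 0.0923]
eef_rot: [3.108, -0.445, 0.002]
wrist_force: [1.3, -0.3, -1.2]
grip_width: 0.0384
grasp_force: 40.4
```

>>> drive_tool(
  steps=[
    [[-1, 0, 0, 0, -0.0396], [-1, 0, 0, 0, -0.0396], [-1, 0, 0, 0, -0.0396], [-1, 0, 0, 0, -0.0396], [-1, 0, 0, 0, -0.0396]],
  ],
)

```text
t: 6.92
eef_pos: [0.4603, -0.3312, 0.0904]
eef_rot: [3.096, 0.528, 0.0]
wrist_force: [0.8, 0.1, -0.7]
grip_width: 0.038
grasp_force: 40.4
```

>>> drive_tool(
  steps=[
    [[-1, 0, 0, 0, -0.0396], [-1, 0, 0, 0, -0.0396], [-1, 0, 0, 0, -0.0396], [-1, 0, 0, 0, -0.0396], [-1, 0, 0, 0, -0.0396]],
  ],
)

```text
t: 7.33
eef_pos: [0.4602, -0.3312, 0.0902]
eef_rot: [2.786, 1.45, -0.001]
wrist_force: [-0.3, 0.6, -0.5]
grip_width: 0.0382
grasp_force: 40.4
```

>>> drive_tool(
  steps=[
    [[-1, 0, 0, 0, -0.0396], [-1, 0, 0, 0, -0.0396], [-1, 0, 0, 0, -0.0396], [-1, 0, 0, 0, -0.0396], [-1, 0, 0, 0, -0.0396]],
  ],
)

```text
t: 7.75
eef_pos: [0.4601, -0.3313, 0.0901]
eef_rot: [2.209, 2.233, -0.001]
wrist_force: [-0.2, -0.3, 0.1]
grip_width: 0.0382
grasp_force: 40.4
```

>>> drive_tool(
  steps=[
    [[-1, 0, 0, 0, -0.0396], [-1, 0, 0, 0, -0.0396], [-1, 0, 0, 0, -0.0396], [-1, 0, 0, 0, -0.0396], [-1, 0, 0, 0, -0.0396]],
  ],
)

```text
t: 8.17
eef_pos: [0.46, -0.3314, 0.0901]
eef_rot: [1.42, 2.802, -0.002]
wrist_force: [-0.2, -0.1, -0.5]
grip_width: 0.0382
grasp_force: 40.4
```

>>> drive_tool(
  steps=[
    [[-1, 0, 0, 0, -0.0396], [-1, 0.2, 0.27, 0, 0], [-1, 0.284, 0.386, 0, 0], [-1, 0.284, 0.386, 0, 0], [-1, 0.284, 0.386, 0, 0]],
  ],
)

```text
t: 8.58
eef_pos: [0.4846, -0.1996, 0.09]
eef_rot: [1.254, 2.88, -0.001]
wrist_force: [0.8, 1.1, 0.1]
grip_width: 0.0381
grasp_force: 40.4
```

>>> drive_tool(
  steps=[
    [[-1, 0.284, 0.386, 0, 0], [-1, 0.284, 0.386, 0, 0], [-1, 0.284, 0.386, 0, 0], [-1, 0.284, 0.386, 0, 0], [-1, 0.284, 0.386, 0, 0]],
  ],
)

```text
t: 9.0
eef_pos: [0.518, -0.0224, 0.0901]
eef_rot: [1.252, 2.881, -0.002]
wrist_force: [0.8, -0.6, -0.3]
grip_width: 0.0382
grasp_force: 40.4
```

>>> drive_tool(
  steps=[
    [[-1, 0.284, 0.386, 0, 0], [-1, 0.284, 0.386, 0, 0], [-1, 0.284, 0.386, 0, 0], [-1, 0.2, 0.27, 0, 0], [-1, 0, 0, 0, 0]],
  ],
)

```text
t: 9.42
eef_pos: [0.5434, 0.1161, 0.0912]
eef_rot: [1.239, 2.886, 0.013]
wrist_force: [0.1, 0.8, -0.6]
grip_width: 0.0383
grasp_force: 40.4
```

Run:
```python
from h import *
c=capture("wrist"); save(c,"w5.png")
s=status.read_state();print(s["eef_pos"],s["q"].round(2),cv2.Rodrigues(np.array(s["eef_rot"]))[0].round(3).tolist())
P,u,v=pts(c);T=(P-s["eef_pos"])@yaw()*1000
g=(np.hypot(P[:,0]-.6,P[:,1]-.243)<.03)
for lo,hi in[(.024,.036),(.036,.05),(.05,.07),(.07,.084),(.084,.1)]:
    k=g&(P[:,2]>lo)&(P[:,2]<hi)
    if k.any(): print(lo,k.sum(),P[k].min(0).round(4),P[k].max(0).round(4),P[k].mean(0).round(4),u[k].mean(),v[k].mean())
# held washer
k=(np.hypot(T[:,0],T[:,1])<30)&(T[:,2]>-60)&(T[:,2]<-30)
print(k.sum(),T[k].min(0).round(1),T[k].max(0).round(1))
for r in regions_of("wrist","washer_mid"):
    m=r["pixels"][v,u]; print(r["score"],np.percentile(T[m],[1,50,99],axis=0).round(1).tolist())
```

```text
[0.54268469 0.11141283 0.09055226] [ 0.1   0.82 -0.66  1.86  0.75  0.72 -0.24] [[-0.687, 0.727, 0.002], [0.727, 0.687, 0.003], [0.001, 0.003, -1.0]]
0.024 2501 [0.57  0.213 0.024] [0.603  0.2581 0.036 ] [0.5854 0.232  0.0319] 511.54658136745303 144.32946821271491
0.036 1466 [0.577 0.237 0.036] [0.6035 0.2632 0.05  ] [0.5874 0.2483 0.0393] 543.8744884038199 126.52592087312415
0.05 574 [0.5837 0.2437 0.05  ] [0.5937 0.2555 0.07  ] [0.5867 0.2475 0.0604] 564.3867595818815 129.6184668989547
0.07 523 [0.5838 0.2436 0.0701] [0.594  0.2553 0.084 ] [0.5868 0.2475 0.0774] 585.5927342256214 132.53346080305928
0.084 636 [0.5838 0.2442 0.084 ] [0.5959 0.2555 0.0928] [0.5887 0.249  0.088 ] 606.4150943396227 135.02672955974842
10776 [-19.2 -28.7 -60. ] [ 21.1  26.8 -38.7]
0.91 [[-17.2, -14.7, -54.4], [4.1, 3.3, -52.9], [20.3, 21.5, -41.4]]
```

View pics/w5.png

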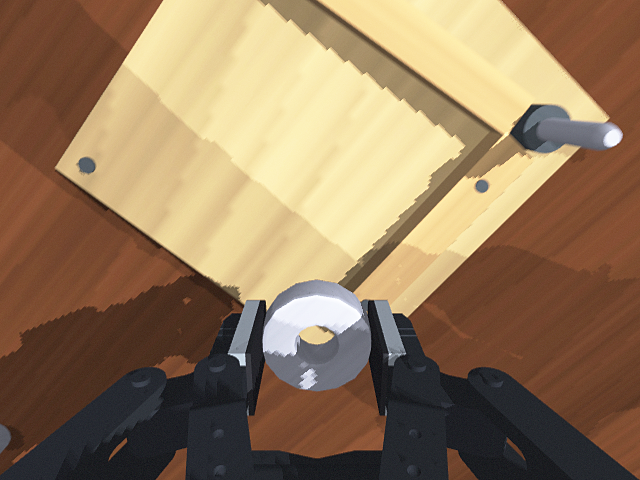

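>>> drive_tool(
  steps=[
    [[-1, 0.06, 0.344, 0, 0], [-1, 0.06, 0.344, 0, 0], [-1, 0.06, 0.344, 0, 0], [-1, 0.06, 0.344, 0, 0], [-1, 0.06, 0.345, 0, 0]],
  ],
)

```text
t: 9.93
eef_pos: [0.6221, 0.2092, 0.0896]
eef_rot: [1.255, 2.879, -0.005]
wrist_force: [-0.3, -0.9, -0.8]
grip_width: 0.0384
grasp_force: 40.4
```

>>> drive_tool(
  steps=[
    [[-1, 0, 0, 0, 0], [-1, 0, 0, 0, 0], [-1, 0, 0, 0, 0], [-1, 0, 0, 0, 0], [-1, 0, 0, 0, 0]],
  ],
)

```text
t: 10.35
eef_pos: [0.621, 0.2094, 0.0897]
eef_rot: [1.254, 2.88, -0.003]
wrist_force: [0.3, -0.8, -0.2]
grip_width: 0.0384
grasp_force: 40.5
```

```bash
cat >> h.py <<'E'
from scipy.optimize import least_squares
def fitc(xy,r):
    # circle of known radius, one-sided robust fit to points on the rim
    f=lambda p: np.hypot(xy[:,0]-p[0],xy[:,1]-p[1])-r
    s=least_squares(f,xy.mean(0),loss="soft_l1",f_scale=.0005); return s.x.round(4),np.abs(s.fun).mean().round(5)
def post(c,x0=.5897,y0=.2496):
    P,u,v=pts(c); k=(np.hypot(P[:,0]-x0,P[:,1]-y0)<.011)&(P[:,2]>.052)&(P[:,2]<.082)
    Q=P[k][:,:2]; d=c["world_from_camera"][:2,3]-np.array([x0,y0]); d/=np.linalg.norm(d)
    # visible surface is the half that faces the camera
    f=lambda p: np.hypot(*(Q-p).T)-.006
    s=least_squares(f,Q.mean(0)-.005*d,loss="soft_l1",f_scale=.0005); 
    t=(np.hypot(P[:,0]-x0,P[:,1]-y0)<.011)&(P[:,2]>.0885)&(P[:,2]<.095)
    return s.x.round(4),np.abs(s.fun).mean().round(5),P[t].mean(0).round(4),t.sum()
def held(c,s,R0,ztop,half):
    P,u,v=pts(c);T=(P-s["eef_pos"])@yaw(s)
    k=(abs(T[:,2]-ztop)<.003)&(np.hypot(T[:,0],T[:,1])<R0+.004); A=T[k]
    return A.min(0).round(4),A.max(0).round(4),A.mean(0).round(4),k.sum()
E
python3 - <<'E'
from h import *
c=capture("wrist"); s=status.read_state(); print(s["eef_pos"],s["wrist_force"].round(1))
print(post(c)); print(held(c,s,.02,-.053,0))
n=regions_of("wrist","washer_mid")
P,u,v=pts(c);T=(P-s["eef_pos"])@yaw(s); m=n[0]["pixels"][v,u]&(abs(T[:,2]+.053)<.002); print(T[m].min(0),T[m].max(0),T[m].mean(0))
R=yaw(s); print("post in tool",R.T@(np.append(post(c)[0],.09)-s["eef_pos"]))
c=capture("scene"); print(post(c))
E
```

```text
[0.62107607 0.20991772 0.08979   ] [ 0.5 -0.4  0.2]
(array([0.5906, 0.25  ]), np.float64(8e-05), array([0.5903, 0.2504, 0.09  ]), np.int64(288))
(array([-0.0224, -0.0217, -0.056 ]), array([ 0.0178,  0.0218, -0.05  ]), array([-0.0008, -0.0003, -0.0523]), np.int64(7773))
[-0.02210272 -0.01942577 -0.05454834] [ 0.01755591  0.01866613 -0.05100492] [-0.00114917 -0.0004177  -0.0523707 ]
post in tool [ 0.05010112  0.00502356 -0.00025681]
(array([0.59  , 0.2518]), np.float64(0.00148), array([nan, nan, nan]), np.int64(0))h.py:30: RuntimeWarning: Mean of empty slice.
  return s.x.round(4),np.abs(s.fun).mean().round(5),P[t].mean(0).round(4),t.sum()
  ret = um.true_divide(
```

>>> drive_tool(
  steps=[
    [[-1, 0.15, 0.015, 0, 0], [-1, 0.15, 0.015, 0, 0], [-1, 0.15, 0.015, 0, 0], [-1, 0.15, 0.015, 0, 0], [-1, 0.1, 0.011, 0, 0]],
  ],
)

```text
t: 10.92
eef_pos: [0.5874, 0.2566, 0.0901]
eef_rot: [-1.246, -2.882, -0.001]
wrist_force: [-0.7, 0.7, -1.0]
grip_width: 0.0379
grasp_force: 40.5
```

>>> drive_tool(
  steps=[
    [[-1, 0, 0, 0.15, 0], [-1, 0, 0, 0.15, 0], [-1, 0, 0, 0.1, 0], [-1, 0, 0, 0, 0], [-1, 0, 0, 0, 0]],
  ],
)

```text
t: 11.33
eef_pos: [0.5892, 0.2524, 0.0585]
eef_rot: [-1.253, -2.88, 0.003]
wrist_force: [-0.3, 0.6, -0.2]
grip_width: 0.0385
grasp_force: 40.5
```

Run:
```python
from h import *
c=capture("wrist"); s=status.read_state(); print(s["eef_pos"],s["wrist_force"].round(1))
save(c,"w6.png"); R=yaw(s)
P,u,v=pts(c);T=(P-s["eef_pos"])@R*1000
k=(T[:,2]>-45)&(np.hypot(T[:,0]+2,T[:,1])<7); 
k2=k&(P[:,2]>.08); print(k.sum(),k2.sum(),T[k2].mean(0) if k2.any() else 0,T[k2].min(0) if k2.any() else 0,T[k2].max(0) if k2.any() else 0)
d=R.T@(np.array([.5906,.25,.09])-s["eef_pos"]);print(d*1000, held(c,s,.02,-.0525,0))
```

```text
[0.58957808 0.25300478 0.05924832] [ 0.1  0.4 -0.2]
660 18 [ -5.50219252   5.68096731 -43.0386227 ] [ -8.01754508   3.3103615  -44.8476721 ] [ -3.37010658   6.59626376 -41.20780078]
[ -2.89749029  -1.32465804 -30.75042146] (array([-0.0229, -0.0217, -0.0555]), array([ 0.0177,  0.0218, -0.0495]), array([-0.0007, -0.0006, -0.0517]), np.int64(7773))
```

>>> drive_tool(
  steps=[
    [[-1, -0.003, -0.018, 0, 0], [-1, 0, 0, 0.08, 0], [-1, 0, 0, 0.08, 0], [-1, 0, 0, 0.08, 0], [-1, 0, 0, 0.08, 0]],
  ],
)

```text
t: 11.8
eef_pos: [0.5884, 0.2524, 0.0351]
eef_rot: [-1.251, -2.881, 0.001]
wrist_force: [0.5, -1.0, 0.2]
grip_width: 0.0384
grasp_force: 40.5
```

>>> drive_tool(
  steps=[
    [[-1, 0, 0, 0.04, 0], [-1, 0, 0, 0.04, 0], [-1, 0, 0, 0, 0], [-1, 0, 0, 0, 0], [-1, 0, 0, 0, 0]],
  ],
)

```text
t: 12.22
eef_pos: [0.5887, 0.2528, 0.03]
eef_rot: [1.251, 2.881, 0.001]
wrist_force: [-0.1, 0.2, 0.4]
grip_width: 0.0385
grasp_force: 40.5
```

>>> drive_tool(
  steps=[
    [[-1, 0, 0, 0.1, 0], [-1, 0, 0, 0.1, 0], [-1, 0, 0, 0.1, 0], [-1, 0, 0, 0.06, 0], [-1, 0, 0, 0.03, 0]],
  ],
)

```text
t: 12.63
eef_pos: [0.5878, 0.2521, -0.0005]
eef_rot: [-1.251, -2.881, 0.003]
wrist_force: [-2.8, -3.2, 16.1]
grip_width: 0.0383
grasp_force: 41.8
```

>>> drive_tool(
  steps=[
    [[-1, 0, 0, 0.015, 0], [-1, 0, 0, 0.015, 0], [-1, 0, 0, 0, 0], [-1, 0, 0, 0, 0], [-1, 0, 0, 0, 0]],
  ],
)

```text
t: 13.05
eef_pos: [0.5878, 0.2521, -0.0005]
eef_rot: [1.251, 2.882, -0.003]
wrist_force: [-4.3, -2.7, 11.3]
grip_width: 0.0384
grasp_force: 41.4
```

Run:
```python
from h import *
c=capture("wrist"); s=status.read_state(); print(s["eef_pos"],s["wrist_force"].round(1))
P,u,v=pts(c);r=regions_of("wrist","washer_mid")
for n in r:
    A=P[n["pixels"][v,u]]; print(n["score"],np.percentile(A,[1,50,99],axis=0).round(4).tolist())
save(c,"w7.png")
```

```text
[ 5.87826107e-01  2.52090872e-01 -4.65685399e-04] [-4.5 -2.6 10.9]
0.82 [[0.5697, 0.2328, 0.0406], [0.5834, 0.2566, 0.052], [0.607, 0.2701, 0.0534]]
```

>>> drive_tool(
  steps=[
    [[0.4, 0, 0, 0, 0], [0.4, 0, 0, 0, 0], [0.4, 0, 0, -0.1, 0], [0.4, 0, 0, -0.4, 0], [0.4, 0, 0, -0.4, 0]],
  ],
)

```text
t: 13.57
eef_pos: [0.5874, 0.252, 0.0654]
eef_rot: [-1.25, -2.88, 0.004]
wrist_force: [1.0, 0.5, 0.8]
grip_width: 0.0596
grasp_force: 0.0
```

>>> drive_tool(
  steps=[
    [[0.4, 0, 0, -0.3, 0], [0.4, -0.2, -0.3, 0, 0], [0.4, -0.25, -0.39, 0, 0], [0.4, -0.25, -0.39, 0, 0], [0.4, -0.25, -0.39, 0, 0]],
  ],
)

```text
t: 13.98
eef_pos: [0.5564, 0.1243, 0.0888]
eef_rot: [1.25, 2.881, 0.001]
wrist_force: [0.7, -0.8, 0.3]
grip_width: 0.0595
grasp_force: 0.0
```

>>> drive_tool(
  steps=[
    [[0.4, -0.25, -0.39, 0, 0], [0.4, -0.25, -0.39, 0, 0], [0.4, -0.25, -0.39, 0, 0], [0.4, -0.25, -0.39, 0, 0], [0.4, -0.25, -0.39, 0, 0]],
  ],
)

```text
t: 14.4
eef_pos: [0.5135, -0.0444, 0.0888]
eef_rot: [1.251, 2.881, 0.0]
wrist_force: [0.3, -0.6, -0.4]
grip_width: 0.0596
grasp_force: 0.0
```

>>> drive_tool(
  steps=[
    [[0.4, -0.25, -0.39, 0, 0], [0.4, -0.25, -0.39, 0, 0], [0.4, -0.25, -0.39, 0, 0], [0.4, 0, 0, 0, 0], [0.4, 0, 0, 0, 0]],
  ],
)

```text
t: 14.82
eef_pos: [0.4873, -0.1469, 0.0883]
eef_rot: [1.259, 2.878, -0.002]
wrist_force: [0.3, 1.5, -0.1]
grip_width: 0.06
grasp_force: 0.0
```

Run:
```python
from h import *
c=capture("top"); P,u,v=pts(c)
k=(np.hypot(P[:,0]-.5906,P[:,1]-.25)<.019)&(np.hypot(P[:,0]-.5906,P[:,1]-.25)>.01);print("washer top",np.median(P[k],0).round(4),np.percentile(P[k][:,2],[5,95]).round(3))
c=capture("wrist"); s=status.read_state(); print(s["eef_pos"],s["wrist_force"].round(1))
for r in regions_of("wrist","collar_mid"):
    C=circ(c,r["pixels"],0.016,0.024); print(r["score"],r["rect"],C); print(yaw(s).T@(np.array([C[0][0],C[0][1],0])-s["eef_pos"])/.075)
```

```text
washer top [0.5878 0.2464 0.0505] [0.032 0.055]
[ 0.48875559 -0.143071    0.08876163] [ 0.1 -0.2  1.3]
0.88 [242.2, 241.7, 280.1, 287.8] (array([ 0.4777, -0.1874,  0.0132,  0.0199]), 842)
[-0.33071221 -0.51346222  1.1826681 ]
```

>>> drive_tool(
  steps=[
    [[0.3, -0.165, -0.256, 0, 0], [0.3, -0.165, -0.257, 0, 0], [0.3, 0, 0, 0.4, 0], [0.3, 0, 0, 0.4, 0], [0.3, 0, 0, 0.2, 0]],
  ],
)

```text
t: 15.38
eef_pos: [0.4764, -0.187, 0.0113]
eef_rot: [-1.248, -2.881, -0.001]
wrist_force: [-0.4, -0.8, -0.5]
grip_width: 0.0554
grasp_force: 0.0
```

Run:
```python
from h import *
c=capture("wrist"); s=status.read_state(); print(s["eef_pos"],s["wrist_force"].round(1))
for r in regions_of("wrist","collar_mid"):
    C=circ(c,r["pixels"],0.016,0.024); print(r["score"],r["rect"],C); print(yaw(s).T@(np.array([C[0][0],C[0][1],0])-s["eef_pos"])/.075)
```

```text
[ 0.47532251 -0.18628191  0.00976747] [-0.2  0.7 -2.7]
```

>>> drive_tool(
  steps=[
    [[0.3, -0.03, 0.013, 0.25, 0], [0.3, 0, 0, 0.2, 0], [0.3, 0, 0, 0.12, 0], [0.3, 0, 0, 0.04, 0], [0.3, 0, 0, 0, 0]],
  ],
)

```text
t: 15.9
eef_pos: [0.4794, -0.1886, -0.0322]
eef_rot: [1.249, 2.882, 0.0]
wrist_force: [-0.6, 0.9, -0.9]
grip_width: 0.0558
grasp_force: 0.0
```

>>> drive_tool(
  steps=[
    [[0.3, 0, 0, 0, 0], [-1, 0, 0, 0, 0], [-1, 0, 0, 0, 0], [-1, 0, 0, 0, 0], [-1, 0, 0, 0, 0]],
  ],
)

```text
t: 16.32
eef_pos: [0.4795, -0.1895, -0.0315]
eef_rot: [1.251, 2.88, 0.0]
wrist_force: [-0.4, 0.6, 6.0]
grip_width: 0.0238
grasp_force: 39.3
```

>>> drive_tool(
  steps=[
    [[-1, 0, 0, 0, 0], [-1, 0, 0, 0, 0], [-1, 0, 0, -0.2, 0], [-1, 0, 0, -0.5, 0], [-1, 0, 0, -0.5, 0]],
  ],
)

```text
t: 16.73
eef_pos: [0.4775, -0.1889, 0.0579]
eef_rot: [-1.249, -2.879, 0.0]
wrist_force: [0.8, -0.5, 0.5]
grip_width: 0.0238
grasp_force: 39.6
```

>>> drive_tool(
  steps=[
    [[-1, 0, 0, -0.5, 0], [-1, 0.1, 0.2, 0, 0], [-1, 0.212, 0.42, 0, 0], [-1, 0.212, 0.42, 0, 0], [-1, 0.212, 0.42, 0, 0]],
  ],
)

```text
t: 17.15
eef_pos: [0.5217, -0.0737, 0.0957]
eef_rot: [1.254, 2.879, -0.0]
wrist_force: [0.1, 0.1, -0.7]
grip_width: 0.0237
grasp_force: 39.6
```

>>> drive_tool(
  steps=[
    [[-1, 0.212, 0.42, 0, 0], [-1, 0.212, 0.42, 0, 0], [-1, 0.212, 0.42, 0, 0], [-1, 0.212, 0.42, 0, 0], [-1, 0.212, 0.42, 0, 0]],
  ],
)

```text
t: 17.57
eef_pos: [0.5823, 0.0927, 0.0953]
eef_rot: [1.251, 2.882, -0.001]
wrist_force: [0.7, -0.4, -0.2]
grip_width: 0.0237
grasp_force: 39.6
```

>>> drive_tool(
  steps=[
    [[-1, 0.212, 0.42, 0, 0], [-1, 0.212, 0.42, 0, 0], [-1, 0.212, 0.42, 0, 0], [-1, 0.112, 0.22, 0, 0], [-1, 0, 0, 0, 0]],
  ],
)

```text
t: 17.98
eef_pos: [0.6249, 0.2156, 0.0958]
eef_rot: [-1.242, -2.884, -0.01]
wrist_force: [-0.4, 0.6, -0.4]
grip_width: 0.0235
grasp_force: 39.6
```

>>> drive_tool(
  steps=[
    [[-1, 0, 0, 0, 0], [-1, 0, 0, 0, 0], [-1, 0, 0, 0, 0], [-1, 0, 0, 0, 0], [-1, 0, 0, 0, 0]],
  ],
)

```text
t: 18.4
eef_pos: [0.6251, 0.2065, 0.0951]
eef_rot: [1.254, 2.88, -0.001]
wrist_force: [0.2, 0.4, -0.2]
grip_width: 0.0235
grasp_force: 39.6
```

Run:
```python
from h import *
c=capture("wrist"); s=status.read_state(); print(s["eef_pos"],s["wrist_force"].round(1))
p=post(c); print(p); R=yaw(s)
P,u,v=pts(c);T=(P-s["eef_pos"])@R*1000
for r in regions_of("wrist","collar_mid"):
    A=T[r["pixels"][v,u]]; print(r["score"],np.percentile(A,[1,50,99],axis=0).round(1).tolist())
k=(abs(T[:,2]+51.5)<2)&(abs(T[:,1])<10.5)&(abs(T[:,0])<20); A=T[k]; print("top ring",A.min(0),A.max(0),A.mean(0),k.sum())
print("post tool mm",R.T@(np.append(p[0],.09)-s["eef_pos"])*1000)
```

```text
[0.62508592 0.20689558 0.0951704 ] [ 0.6 -0.1 -0.2]
(array([0.5891, 0.2493]), np.float64(0.00274), array([0.5903, 0.2503, 0.09  ]), np.int64(283))
0.73 [[-9.4, -11.7, -52.7], [5.5, -0.4, -50.0], [14.9, 11.2, -32.7]]
0.62 [[58.7, -128.4, 60.7], [98.0, -67.0, 62.8], [127.3, -7.8, 72.8]]
0.16 [[-94.9, -201.3, 60.9], [44.2, -95.0, 82.7], [128.8, 35.4, 84.5]]
top ring [-10.18612521 -10.49687648 -53.45270711] [ 15.17193003  10.48193249 -49.50806405] [ 3.04997724e+00 -4.43931213e-02 -5.13131332e+01] 2205
post tool mm [55.5585464   2.58057793  5.14227508]
```

>>> drive_tool(
  steps=[
    [[-1, 0.15, 0.012, 0, 0], [-1, 0.15, 0.012, 0, 0], [-1, 0.15, 0.012, 0, 0], [-1, 0.15, 0.012, 0, 0], [-1, 0.107, 0.012, 0, 0]],
  ],
)

```text
t: 18.92
eef_pos: [0.5902, 0.2525, 0.0953]
eef_rot: [-1.247, -2.882, -0.001]
wrist_force: [-0.0, -0.6, -0.2]
grip_width: 0.0238
grasp_force: 39.6
```

>>> drive_tool(
  steps=[
    [[-1, 0, 0, 0.15, 0], [-1, 0, 0, 0.15, 0], [-1, 0, 0, 0.1, 0], [-1, 0, 0, 0, 0], [-1, 0, 0, 0, 0]],
  ],
)

```text
t: 19.33
eef_pos: [0.5919, 0.2486, 0.0637]
eef_rot: [-1.253, -2.88, 0.003]
wrist_force: [0.2, 0.6, 0.8]
grip_width: 0.0236
grasp_force: 39.6
```

Run:
```python
from h import *
s=status.read_state(); c=capture("wrist"); s=status.read_state(); print(s["eef_pos"],s["wrist_force"].round(1)); R=yaw(s)
P,u,v=pts(c);T=(P-s["eef_pos"])@R*1000
k=(abs(T[:,2]+51.5)<2)&(abs(T[:,1])<10.5)&(abs(T[:,0])<20); A=T[k]; print("top ring",A.min(0),A.max(0),A.mean(0),k.sum())
print("post tool mm",R.T@(np.array([.5904,.2502,.09])-s["eef_pos"])*1000)
```

```text
[0.59233083 0.24916732 0.06450381] [ 0.  -0.3 -1.1]
top ring [-10.51032379 -10.48831791 -52.74165716] [ 15.10885711  10.49072365 -49.50092839] [ 2.87858237e+00  2.50140593e-02 -5.07439390e+01] 2031
post tool mm [  2.06903515  -0.72827753 -25.49585685]
```

>>> drive_tool(
  steps=[
    [[-1, -0.003, -0.01, 0, 0], [-1, 0, 0, 0.09, 0], [-1, 0, 0, 0.09, 0], [-1, 0, 0, 0.08, 0], [-1, 0, 0, 0, 0]],
  ],
)

```text
t: 19.8
eef_pos: [0.5907, 0.2483, 0.0438]
eef_rot: [-1.251, -2.88, 0.004]
wrist_force: [-0.3, 0.2, 0.5]
grip_width: 0.0237
grasp_force: 39.6
```

>>> drive_tool(
  steps=[
    [[-1, 0, 0, 0.1, 0], [-1, 0, 0, 0.1, 0], [-1, 0, 0, 0.08, 0], [-1, 0, 0, 0.04, 0], [-1, 0, 0, 0.02, 0]],
  ],
)

```text
t: 20.22
eef_pos: [0.5912, 0.2488, 0.0204]
eef_rot: [-1.251, -2.881, 0.003]
wrist_force: [-4.3, -3.1, 15.2]
grip_width: 0.0238
grasp_force: 41.2
```

>>> drive_tool(
  steps=[
    [[-1, 0, 0, 0.01, 0], [-1, 0, 0, 0.01, 0], [-1, 0, 0, 0, 0], [-1, 0, 0, 0, 0], [-1, 0, 0, 0, 0]],
  ],
)

```text
t: 20.63
eef_pos: [0.5912, 0.2489, 0.0204]
eef_rot: [1.251, 2.881, -0.002]
wrist_force: [-5.0, -3.0, 13.4]
grip_width: 0.0242
grasp_force: 41.1
```

>>> drive_tool(
  steps=[
    [[0.4, 0, 0, 0, 0], [0.4, 0, 0, 0, 0], [0.4, 0, 0, -0.1, 0], [0.4, 0, 0, -0.4, 0], [0.4, 0, 0, -0.4, 0]],
  ],
)

```text
t: 21.05
eef_pos: [0.5905, 0.2485, 0.0855]
eef_rot: [-1.25, -2.88, 0.005]
wrist_force: [0.7, 0.9, -0.3]
grip_width: 0.0599
grasp_force: 0.0
```

>>> drive_tool(
  steps=[
    [[1, 0, 0, -0.2, 0], [1, -0.358, -0.273, -0.2, 0], [1, -0.358, -0.273, -0.2, 0], [1, -0.358, -0.273, -0.2, 0], [1, -0.358, -0.273, -0.2, 0]],
  ],
)

```text
t: 21.47
eef_pos: [0.6052, 0.1135, 0.162]
eef_rot: [1.25, 2.882, -0.0]
wrist_force: [0.9, 0.3, -0.1]
grip_width: 0.0852
grasp_force: 0.0
```

>>> drive_tool(
  steps=[
    [[1, 0, 0, 0, 0], [1, 0, 0, 0, 0], [1, 0, 0, 0, 0], [1, 0, 0, 0, 0], [1, 0, 0, 0, 0]],
  ],
)

```text
t: 21.88
eef_pos: [0.6045, 0.1168, 0.1608]
eef_rot: [-1.247, -2.882, -0.001]
wrist_force: [0.4, 0.1, 0.2]
grip_width: 0.0855
grasp_force: 0.0
```

Run:
```python
from h import *
c=capture("wrist"); save(c,"w8.png"); np.savez("w8.npz",**c); s=status.read_state(); print(s["eef_pos"],s["q"].round(2)); 
P,u,v=pts(c)
d=np.hypot(P[:,0]-.5904,P[:,1]-.2502)
k=(d<.0135)&(P[:,2]>.055)&(P[:,2]<.084); print("collar",np.percentile(P[k],[2,50,98],axis=0).round(4).tolist())
k=(d<.0135)&(d>.0085)&(P[:,2]>.06)&(P[:,2]<.08);print("collar top",np.median(P[k],0),k.sum())
k=(d<.019)&(d>.015)&(P[:,2]>.04)&(P[:,2]<.06);print("washer top",np.median(P[k],0),k.sum())
t=capture("top"); Q,_,_=pts(t)
d=np.hypot(Q[:,0]-.5904,Q[:,1]-.2502); print(np.percentile(Q[(d<.011)][:,2],[10,50,90]).round(3))
# rail inner face line: points of board height 8..16mm near the rail vs rail top 28..36
for nm,P in(("wrist",P),("top",Q)):
    k=(P[:,2]>.029)&(P[:,2]<.035)&(P[:,0]>.53)&(P[:,0]<.65)&(P[:,1]>.05)&(P[:,1]<.215)
    A=P[k]; 
    if len(A)<30: print(nm,len(A)); continue
    e=[];w=[]
    for y in np.arange(.06,.21,.005):
        b=A[(A[:,1]>=y)&(A[:,1]<y+.005)&(A[:,0]>.565)]
        if len(b)>8: e.append((y+.0025,np.percentile(b[:,0],2)));w.append(np.percentile(b[:,0],98)-np.percentile(b[:,0],2))
    e=np.array(e); f=np.polyfit(e[:,0],e[:,1],1); print(nm,"rail inner x=",f,"slope deg",np.degrees(np.arctan(f[0])),"width",np.median(w),"resid",np.std(e[:,1]-np.polyval(f,e[:,0])))
```

```text
[0.60451522 0.11660072 0.16071449] [ 0.13  0.8  -0.74  1.61  0.62  0.97 -0.06]
collar [[0.5776, 0.2378, 0.0566], [0.5867, 0.2458, 0.0717], [0.6008, 0.2615, 0.0824]]
collar top [0.58606928 0.24613811 0.07177695] 983
washer top [0.58329931 0.24358631 0.05211013] 842
[0.067 0.072 0.088]
wrist rail inner x= [-0.06049072  0.59179109] slope deg -3.461644779932451 width 0.02324766069703671 resid 8.805949427056118e-05
top rail inner x= [-0.06465829  0.59449025] slope deg -3.6994975853466845 width 0.021442248830893462 resid 0.0006481844816692664
```

View pics/w8.png

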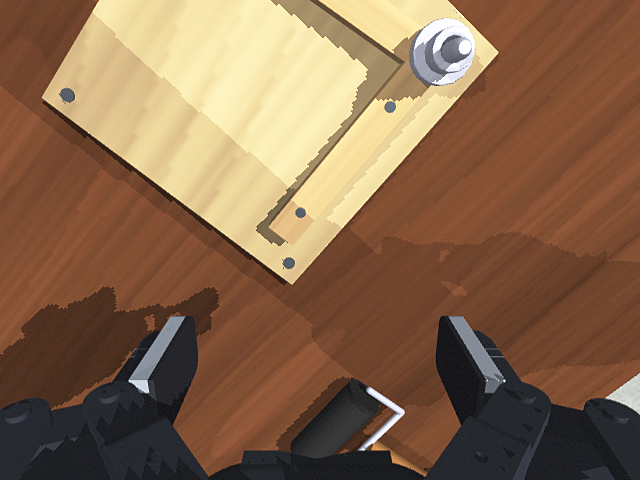

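Picture shows both rings stacked on the post at (445,50). Heights read 52 mm for the washer top and 72 mm for the collar top, so both are home. Now the square.

>>> drive_tool(
  steps=[
    [[1, -0.399, -0.304, 0, 0], [1, -0.399, -0.304, 0, 0], [1, -0.399, -0.304, 0, 0], [1, -0.399, -0.304, 0, 0], [1, -0.399, -0.304, 0, 0]],
  ],
)

```text
t: 22.4
eef_pos: [0.624, -0.0733, 0.1609]
eef_rot: [-1.249, -2.882, 0.0]
wrist_force: [-0.0, 1.0, -0.3]
grip_width: 0.0857
grasp_force: 0.0
```

>>> drive_tool(
  steps=[
    [[1, -0.399, -0.304, 0, 0], [1, -0.399, -0.304, 0, 0], [1, -0.399, -0.304, 0, 0], [1, -0.3, -0.23, 0, 0], [1, 0, 0, 0, 0]],
  ],
)

```text
t: 22.82
eef_pos: [0.6373, -0.2228, 0.1596]
eef_rot: [1.267, 2.873, -0.01]
wrist_force: [-0.7, -1.7, -0.4]
grip_width: 0.0856
grasp_force: 0.0
```

>>> drive_tool(
  steps=[
    [[1, 0, 0, 0, 0], [1, 0, 0, 0, 0], [1, 0, 0, 0, 0], [1, 0, 0, 0, 0], [1, 0, 0, 0, 0]],
  ],
)

```text
t: 23.23
eef_pos: [0.6383, -0.2111, 0.1613]
eef_rot: [1.248, 2.883, 0.001]
wrist_force: [-0.5, -0.4, 0.2]
grip_width: 0.0852
grasp_force: 0.0
```

Run:
```python
from h import *
c=capture("wrist"); save(c,"w9.png"); s=status.read_state(); print(s["eef_pos"],s["q"].round(2)); 
P,u,v=pts(c); R=yaw(s)
w=(np.hypot(P[:,0]-.65,P[:,1]+.25)<.14)
k=w&(P[:,2]>.060)&(P[:,2]<.068); A=P[k]; print("handle top",k.sum(),A.mean(0).round(4),cv2.minAreaRect((A[:,:2]*1000).astype(np.float32)))
k=w&(P[:,2]>.010)&(P[:,2]<.018); A=P[k]; print("plate",k.sum(),A.mean(0).round(4),cv2.minAreaRect((A[:,:2]*1000).astype(np.float32)))
h=cv2.convexHull((A[:,:2]*1000).astype(np.float32))[:,0]; print(cv2.approxPolyDP(h,4,True)[:,0].round(1).tolist())
```

```text
[ 0.638213   -0.21155002  0.16129594] [ 0.62  0.88 -0.76  1.42  0.64  1.09  0.49]
handle top 1374 [ 0.6527 -0.257   0.0641] ((653.4481811523438, -258.24969482421875), (14.063100814819336, 56.44169616699219), 26.144866943359375)
plate 13252 [ 0.6473 -0.2551  0.0142] ((622.7869873046875, -284.45263671875), (169.07833862304688, 142.38502502441406), 71.05345153808594)
[[716.5, -227.39999389648438], [594.7999877929688, -185.60000610351562], [533.0, -326.6000061035156], [552.2000122070312, -349.6000061035156], [675.2000122070312, -349.5]]
```

View pics/w9.png

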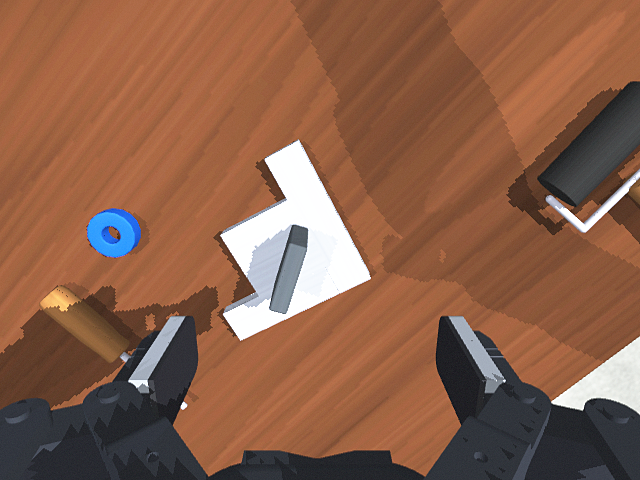

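Picture: the smaller square is at (295,240), handle centre at (290,268), outer heel at (370,277). Measured handle 14×56 mm at (0.6534, -0.2582), square yaw -18.9°, and heel position agrees. Aligning over the handle.

>>> drive_tool(
  steps=[
    [[1, 0, 0, 0, 0.0315], [1, 0, 0, 0, 0.0315], [1, 0, 0, 0, 0.0315], [1, -0.324, -0.046, 0.2, 0], [1, -0.324, -0.046, 0.2, 0]],
  ],
)

```text
t: 23.7
eef_pos: [0.6549, -0.2574, 0.1327]
eef_rot: [1.656, 2.666, 0.002]
wrist_force: [0.6, -1.2, -0.9]
grip_width: 0.0856
grasp_force: 0.0
```

>>> drive_tool(
  steps=[
    [[1, 0, 0, 0.4, 0], [1, 0, 0, 0.4, 0], [1, 0, 0, 0.3, 0], [1, 0, 0, 0, 0], [1, 0, 0, 0, 0]],
  ],
)

```text
t: 24.12
eef_pos: [0.6525, -0.2588, 0.0478]
eef_rot: [-1.662, -2.664, 0.001]
wrist_force: [0.2, 0.7, 0.8]
grip_width: 0.0852
grasp_force: 0.0
```

Run:
```python
from h import *
c=capture("wrist"); s=status.read_state(); print(s["eef_pos"]); 
P,u,v=pts(c); R=yaw(s)
w=(np.hypot(P[:,0]-.6534,P[:,1]+.2582)<.033)
k=w&(P[:,2]>.060)&(P[:,2]<.068); A=P[k]; r=cv2.minAreaRect((A[:,:2]*1000).astype(np.float32)); print(r, "tool y",np.degrees(np.arctan2(R[1,1],R[0,1])))
print(R.T@(np.array([.6534,-.2582,0])-s["eef_pos"])/.075,R.T@(np.array([r[0][0]/1000,r[0][1]/1000,0])-s["eef_pos"])/.075)
```

```text
[ 0.65404107 -0.25901009  0.04961903]
((653.5513305664062, -258.3161315917969), (14.019893646240234, 56.06188201904297), 25.984085083007812) tool y 26.06621575205706
[ 0.0137459  -0.00379511  0.66157682] [ 0.01146836 -0.00266299  0.66157929]
```

>>> drive_tool(
  steps=[
    [[0.2, 0.012, 0, 0.3, 0], [0.2, 0, 0, 0.3, 0], [0.2, 0, 0, 0.2, 0], [0.2, 0, 0, 0.128, 0], [0.2, 0, 0, 0, 0]],
  ],
  force=90,
)

```text
t: 24.58
eef_pos: [0.6521, -0.2586, -0.022]
eef_rot: [-1.663, -2.664, 0.001]
wrist_force: [-0.1, -0.7, -0.1]
grip_width: 0.0515
grasp_force: 0.0
```

>>> drive_tool(
  steps=[
    [[-1, 0, 0, 0, 0], [-1, 0, 0, 0, 0], [-1, 0, 0, 0, 0], [-1, 0, 0, 0, 0], [-1, 0, 0, 0, 0]],
  ],
)

```text
t: 25.0
eef_pos: [0.6541, -0.2589, -0.0193]
eef_rot: [1.663, 2.662, 0.001]
wrist_force: [-0.3, 0.0, 7.1]
grip_width: 0.0128
grasp_force: 88.7
```

>>> drive_tool(
  steps=[
    [[-1, 0, 0, 0, 0], [-1, 0, 0, -0.1, 0], [-1, 0, 0, -0.3, 0], [-1, 0, 0, -0.4, 0], [-1, 0, 0, -0.2, 0]],
  ],
)

```text
t: 25.42
eef_pos: [0.6536, -0.2587, 0.0566]
eef_rot: [1.663, 2.663, 0.001]
wrist_force: [1.0, -0.5, -3.0]
grip_width: 0.0129
grasp_force: 88.3
```

>>> drive_tool(
  steps=[
    [[-1, 0, 0, -0.2, -0.031], [-1, 0, 0, 0, -0.031], [-1, 0, 0, 0, -0.031], [-1, 0, 0, 0, -0.0311], [-1, 0.2, 0.11, 0, 0]],
  ],
)

```text
t: 25.83
eef_pos: [0.6467, -0.2481, 0.0681]
eef_rot: [1.119, 2.934, -0.006]
wrist_force: [-0.2, -1.8, -4.3]
grip_width: 0.0125
grasp_force: 88.2
```

>>> drive_tool(
  steps=[
    [[-1, 0.39, 0.213, 0, 0], [-1, 0.39, 0.213, 0, 0], [-1, 0.39, 0.213, 0, 0], [-1, 0.39, 0.213, 0, 0], [-1, 0.39, 0.213, 0, 0]],
  ],
)

```text
t: 26.25
eef_pos: [0.5896, -0.0848, 0.0688]
eef_rot: [-1.117, -2.936, 0.001]
wrist_force: [1.7, 0.5, -4.6]
grip_width: 0.0128
grasp_force: 88.2
```

>>> drive_tool(
  steps=[
    [[-1, 0.39, 0.213, 0, 0], [-1, 0.39, 0.213, 0, 0], [-1, 0.39, 0.213, 0, 0], [-1, 0.39, 0.213, 0, 0], [-1, 0.39, 0.213, 0, 0]],
  ],
)

```text
t: 26.67
eef_pos: [0.5337, 0.0722, 0.069]
eef_rot: [1.117, 2.936, -0.001]
wrist_force: [0.4, 0.5, -3.9]
grip_width: 0.013
grasp_force: 88.2
```

>>> drive_tool(
  steps=[
    [[-1, 0.39, 0.213, 0, 0], [-1, 0.39, 0.213, 0, 0], [-1, 0.19, 0.103, 0, 0], [-1, 0, 0, 0, 0], [-1, 0, 0, 0, 0]],
  ],
)

```text
t: 27.08
eef_pos: [0.506, 0.1504, 0.0691]
eef_rot: [1.112, 2.938, -0.0]
wrist_force: [0.6, -1.4, -4.5]
grip_width: 0.013
grasp_force: 88.3
```

>>> drive_tool(
  steps=[
    [[-1, 0, 0, 0, 0], [-1, 0, 0, 0, 0], [-1, 0, 0, 0, 0], [-1, 0, 0, 0, 0], [-1, 0, 0, 0, 0]],
  ],
)

```text
t: 27.5
eef_pos: [0.5067, 0.1483, 0.0689]
eef_rot: [1.118, 2.936, -0.0]
wrist_force: [0.5, -0.4, -4.1]
grip_width: 0.0128
grasp_force: 88.3
```

```bash
cat >> h.py <<'E'
th=np.radians(3.46); X=np.array([np.cos(th),np.sin(th)]); Y=np.array([-np.sin(th),np.cos(th)]); CO=np.array([.5773,.2354])
def cf(p): d=np.asarray(p)[:2]-CO; return np.array([d@X,d@Y])
def sq(c,s,zu):
    """plate top of the held square: hull lines -> heel in corner frame, angle off board, tilt"""
    P,u,v=pts(c); h=np.array([s["eef_pos"][0],s["eef_pos"][1]])
    k=(np.abs(P[:,2]-zu-.014)<.005)&(np.hypot(*(P[:,:2]-h).T)<.12); A=P[k]
    A2=np.c_[(A[:,:2]-CO)@X,(A[:,:2]-CO)@Y]*1000
    B=np.c_[A[:,:2],np.ones(len(A))]; f=np.linalg.lstsq(B,A[:,2],rcond=None)[0]
    return A2,f,A
E
python3 - <<'E'
from h import *
c=capture("wrist"); save(c,"w10.png"); np.savez("w10.npz",**c); s=status.read_state(); R=yaw(s); print(s["eef_pos"],s["q"].round(2),"tool y",np.degrees(np.arctan2(R[1,1],R[0,1])), "handle cf",cf(s["eef_pos"])*1000)
A2,f,A=sq(c,s,s["eef_pos"][2]+.0193); print(len(A),"tilt",f[:2],A[:,2].mean())
print(cv2.approxPolyDP(cv2.convexHull(A2.astype(np.float32)),4,True)[:,0].round(1).tolist())
E
```

```text
[0.50663217 0.14856484 0.06893987] [-0.    0.83 -0.63  1.95  0.81  0.64 -0.32] tool y 48.32180052297104 handle cf [-75.77966362 -82.41195423]
43293 tilt [-0.00151713 -0.00073517] 0.10257445295149299
[[-34.599998474121094, -140.8000030517578], [-25.899999618530273, -115.5999984741211], [-25.899999618530273, -32.79999923706055], [-155.60000610351562, -32.400001525878906], [-155.8000030517578, -62.20000076293945], [-118.9000015258789, -125.0999984741211]]
```

View pics/w10.png

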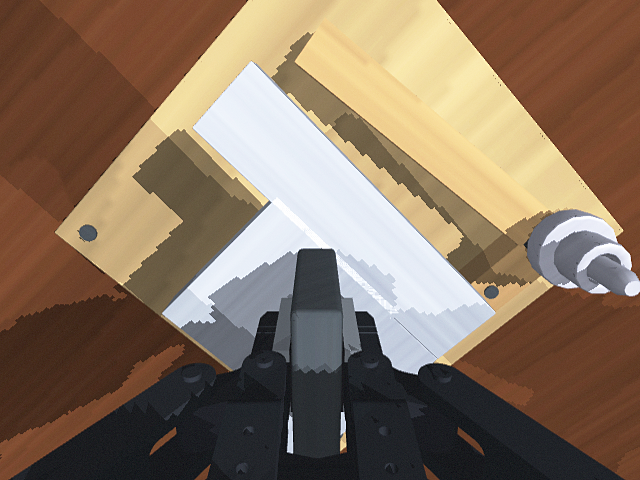

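Picture: the held square is level and parallel to the board, with heel at (-25.9, -32.6) mm in the corner frame, clear of fence and rail. Lowering it onto the board.

>>> drive_tool(
  steps=[
    [[-1, 0, 0, 0.25, 0], [-1, 0, 0, 0.25, 0], [-1, 0, 0, 0.25, 0], [-1, 0, 0, 0.15, 0], [-1, 0, 0, 0.08, 0]],
  ],
)

```text
t: 27.97
eef_pos: [0.5058, 0.1487, -0.0059]
eef_rot: [-1.116, -2.935, 0.002]
wrist_force: [0.4, -0.3, -4.9]
grip_width: 0.0129
grasp_force: 88.2
```

>>> drive_tool(
  steps=[
    [[-1, 0, 0, 0.02, 0], [-1, 0, 0, 0.02, 0], [-1, 0, 0, 0, 0], [-1, 0, 0, 0, 0], [-1, 0, 0, 0, 0]],
  ],
)

```text
t: 28.38
eef_pos: [0.507, 0.1493, -0.0069]
eef_rot: [1.116, 2.936, 0.001]
wrist_force: [0.8, 0.5, -4.7]
grip_width: 0.0129
grasp_force: 88.5
```

>>> drive_tool(
  steps=[
    [[-1, 0, 0, 0.015, 0], [-1, 0.013, 0.1, 0, 0], [-1, 0.013, 0.1, 0, 0], [-1, 0.013, 0.1, 0, 0], [-1, 0.013, 0.1, 0, 0]],
  ],
)

```text
t: 28.8
eef_pos: [0.5243, 0.1733, -0.0074]
eef_rot: [1.116, 2.934, -0.002]
wrist_force: [-1.8, -4.0, 8.2]
grip_width: 0.0132
grasp_force: 90.1
```

>>> drive_tool(
  steps=[
    [[-1, 0.012, 0.096, 0, 0], [-1, 0, 0, 0, 0], [-1, 0, 0, 0, 0], [-1, 0, 0, 0, 0], [-1, 0, 0, 0, 0]],
  ],
)

```text
t: 29.22
eef_pos: [0.5294, 0.1809, -0.0074]
eef_rot: [1.115, 2.934, 0.004]
wrist_force: [1.6, -0.6, 5.9]
grip_width: 0.0127
grasp_force: 89.6
```

```bash
cat > m.py <<'E'
from h import *
c=capture("wrist"); s=status.read_state(); R=yaw(s); w=s["wrist_force"]
print(s["eef_pos"],"tool y off",np.degrees(np.arctan2(R[1,1],R[0,1]))-48.46,"handle cf",(cf(s["eef_pos"])*1000).round(1),"F corner",(w[:2]@X).round(1),(w[:2]@Y).round(1),w[2].round(1),"tz",s["ft_torque"].round(2),s["grasp_force"])
A2,f,A=sq(c,s,.012); print(len(A),"tilt",f[:2].round(4),A[:,2].mean().round(4))
def edge(i,j,lo,hi):
    e=[]
    for t in range(lo,hi,4):
        b=A2[(A2[:,j]>=t)&(A2[:,j]<t+4)]
        if len(b)>15: e.append((t+2,np.percentile(b[:,i],99)))
    e=np.array(e); 
    if len(e)<4: return e
    p=np.polyfit(*e.T,1); r=abs(e[:,1]-np.polyval(p,e[:,0])); e=e[r<=np.percentile(r,80)]; p=np.polyfit(*e.T,1); return p.round(4),len(e),r.max().round(2)
print("y-edge (slope, y at x=0)",edge(1,0,-125,-10)); print("x-edge",edge(0,1,-125,-10))
# fence inner edge, top face
P,u,v=pts(c); F=np.c_[(P[:,:2]-CO)@X,(P[:,:2]-CO)@Y]*1000; k=(abs(P[:,2]-.032)<.003)&(F[:,0]>-150)&(F[:,0]<-20)&(F[:,1]>-30)&(F[:,1]<35); B=F[k]
e=np.array([(t+2,np.percentile(B[(B[:,0]>=t)&(B[:,0]<t+4)][:,1],2)) for t in range(-148,-20,4) if ((B[:,0]>=t)&(B[:,0]<t+4)).sum()>15])
if len(e)>3: print("fence inner",np.polyfit(*e.T,1).round(4),len(e))
E
python3 m.py
```

```text
[ 0.52936941  0.18091719 -0.0073489 ] tool y off -0.06770882643026255 handle cf [-51.1 -51.5] F corner 2.0 -0.8 6.1 tz [-0.22 -0.11  0.13] 89.64340925216675
44946 tilt [-0.0006  0.0042] 0.0264
y-edge (slope, y at x=0) (array([-0.1365, -5.2621]), 23, np.float64(12.63))
x-edge (array([0.2931, 3.6988]), 20, np.float64(43.21))
fence inner [-0.0084 -3.1134] 32
```

>>> drive_tool(
  steps=[
    [[-1, 0.001, 0.012, 0, 0], [-1, 0.001, 0.012, 0, 0], [-1, 0.002, 0.012, 0, 0], [-1, 0.001, 0.008, 0, 0], [-1, 0, 0, 0, 0]],
  ],
)

```text
t: 29.68
eef_pos: [0.5299, 0.1813, -0.0074]
eef_rot: [1.115, 2.935, -0.003]
wrist_force: [-2.0, -5.0, 10.9]
grip_width: 0.0131
grasp_force: 90.5
```

>>> drive_tool(
  steps=[
    [[-1, 0, 0, 0, 0], [-1, 0, 0, 0, 0], [-1, 0, 0, 0, 0], [-1, 0, 0, 0, 0], [-1, 0, 0, 0, 0]],
  ],
)

```text
t: 30.1
eef_pos: [0.5299, 0.1813, -0.0074]
eef_rot: [1.115, 2.935, -0.003]
wrist_force: [-2.4, -4.3, 10.4]
grip_width: 0.013
grasp_force: 90.4
```

```bash
python3 m.py
python3 - <<'E'
from h import *
c=capture("wrist"); save(c,"w11.png")
E
```

```text
[ 0.52986622  0.18127656 -0.00738227] tool y off -0.07756520469006034 handle cf [-50.6 -51.2] F corner -1.4 -4.8 9.0 tz [-0.68  0.37  0.29] 90.44467091560364
44655 tilt [0.     0.0048] 0.0264
y-edge (slope, y at x=0) (array([-0.0875, -1.0674]), 23, np.float64(9.77))
x-edge (array([0.2798, 3.3833]), 20, np.float64(42.89))
fence inner [-0.0112 -3.0458] 32
```

View pics/w11.png

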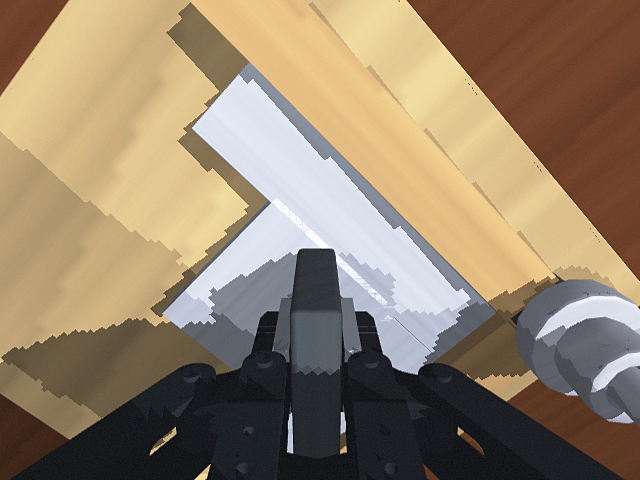

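The square is flush along the fence (edge 250,65 to 495,315), but the force along the rail's normal is low. I press more towards the rail and ease the down force.

>>> drive_tool(
  steps=[
    [[-1, -0.004, 0.009, -0.005, 0], [-1, -0.004, 0.009, -0.004, 0], [-1, -0.004, 0.008, 0, 0], [-1, 0, 0, 0, 0], [-1, 0, 0, 0, 0]],
  ],
)

```text
t: 30.62
eef_pos: [0.5307, 0.182, -0.0074]
eef_rot: [1.117, 2.936, -0.005]
wrist_force: [-3.1, -5.3, 9.4]
grip_width: 0.0129
grasp_force: 90.3
```

>>> drive_tool(
  steps=[
    [[-1, 0, 0, 0, 0], [-1, 0, 0, 0, 0], [-1, 0, 0, 0, 0], [-1, 0, 0, 0, 0], [-1, 0, 0, 0, 0]],
  ],
)

```text
t: 31.03
eef_pos: [0.5307, 0.182, -0.0074]
eef_rot: [1.117, 2.936, -0.005]
wrist_force: [-3.7, -5.7, 9.2]
grip_width: 0.0132
grasp_force: 90.3
```

```bash
python3 m.py
```

```text
[ 0.53072857  0.1819744  -0.00737011] tool y off -0.10084817927345568 handle cf [-49.7 -50.5] F corner -3.7 -5.5 8.9 tz [-0.71  0.5   0.13] 90.32816648483276
44258 tilt [0.0003 0.0047] 0.0264
y-edge (slope, y at x=0) (array([-0.1316, -2.9794]), 23, np.float64(9.94))
x-edge (array([0.2249, 3.3053]), 20, np.float64(43.91))
fence inner [-0.0166 -2.9802] 32
```

```bash
cat > f.py <<'E'
from h import *
def lines(P,nm):
    F=np.c_[(P[:,:2]-CO)@X,(P[:,:2]-CO)@Y]*1000; z=P[:,2]*1000
    k=(abs(z-32)<2.5)&(F[:,0]>-150)&(F[:,0]<-5)&(F[:,1]>-30)&(F[:,1]<45); B=F[k]
    for q in(3,50,97):
        e=np.array([(t+2.5,np.percentile(B[(B[:,0]>=t)&(B[:,0]<t+5)][:,1],q)) for t in range(-145,-25,5) if ((B[:,0]>=t)&(B[:,0]<t+5)).sum()>10])
        if len(e)>5: p=np.polyfit(*e.T,1); print(nm,"fence q",q,p.round(4),len(e),np.std(e[:,1]-np.polyval(p,e[:,0])).round(2))
    k=(abs(z-32)<2.5)&(F[:,1]>-150)&(F[:,1]<-5)&(F[:,0]>-25)&(F[:,0]<45); B=F[k]
    for q in(3,50,97):
        e=np.array([(t+2.5,np.percentile(B[(B[:,1]>=t)&(B[:,1]<t+5)][:,0],q)) for t in range(-145,-25,5) if ((B[:,1]>=t)&(B[:,1]<t+5)).sum()>10])
        if len(e)>5: p=np.polyfit(*e.T,1); print(nm,"rail  q",q,p.round(4),len(e),np.std(e[:,1]-np.polyval(p,e[:,0])).round(2))
if __name__=="__main__":
    for n in("wrist","top","scene"): c=capture(n); np.savez("f_"+n+".npz",**c); lines(pts(c)[0],n)
    lines(pts(np.load("w8.npz"))[0],"w8"); lines(pts(np.load("w10.npz"))[0],"w10")
E
python3 f.py
```

```text
wrist fence q 3 [-0.0132 -1.8931] 24 5.69
wrist fence q 50 [ 0.0274 13.7487] 24 1.44
wrist fence q 97 [ 0.0461 25.965 ] 24 2.41
top fence q 3 [0.039  1.3607] 13 7.47
top fence q 50 [-5.8000e-03  9.6275e+00] 13 1.97
top fence q 97 [-1.41000e-02  1.89021e+01] 13 1.64
scene rail  q 3 [ 0.0293 -9.1134] 23 6.95
scene rail  q 50 [ 0.0166 12.3322] 23 2.27
scene rail  q 97 [-2.50000e-03  2.32624e+01] 23 1.35
w8 fence q 3 [ 0.146  -1.1444] 9 0.07
w8 fence q 50 [ 0.442 20.082] 9 0.64
w8 fence q 97 [ 0.6978 39.6301] 9 1.2
w8 rail  q 3 [-2.000e-04  4.697e-01] 24 0.1
w8 rail  q 50 [-1.50000e-03  1.15904e+01] 24 0.15
w8 rail  q 97 [-6.00000e-04  2.31966e+01] 24 0.09
w10 fence q 3 [ 0.1305 -1.2109] 24 0.07
w10 fence q 50 [ 0.1302 10.35  ] 24 0.13
w10 fence q 97 [ 0.1304 21.5524] 24 0.06
```

Run:
```python
from h import *
from scipy.stats import theilslopes
c=np.load("f_wrist.npz"); P,u,v=pts(c)
F=np.c_[(P[:,:2]-CO)@X,(P[:,:2]-CO)@Y]*1000; z=P[:,2]*1000
for q,lo,hi in((3,-8,40),(97,-8,40)):
    k=(abs(z-32)<2.5)&(F[:,1]>lo)&(F[:,1]<hi); B=F[k]
    e=np.array([(t+2.5,np.percentile(B[(B[:,0]>=t)&(B[:,0]<t+5)][:,1],q)) for t in range(-145,-25,5) if ((B[:,0]>=t)&(B[:,0]<t+5)).sum()>10])
    print(q,e[:,1].round(1).tolist(),theilslopes(e[:,1],e[:,0])[:2])
# square top plate edges
k=(abs(z-26)<2); B=F[k]
e=np.array([(t+2.5,np.percentile(B[(B[:,0]>=t)&(B[:,0]<t+5)&(B[:,1]<8)][:,1],97)) for t in range(-130,-5,5)]); print(e[:,1].round(1).tolist(),theilslopes(e[:,1],e[:,0])[:2])
e=np.array([(t+2.5,np.percentile(B[(B[:,1]>=t)&(B[:,1]<t+5)&(B[:,0]<8)][:,0],97)) for t in range(-130,-5,5) if ((B[:,1]>=t)&(B[:,1]<t+5)).sum()>10]); print(e.round(1).tolist())
```

```text
3 [-0.1, 0.0, 0.2, 0.3, 0.4, 0.4, 0.3, 0.4, 0.4, 0.5, 0.4, 0.4, 0.5, 0.6, 0.5, 0.5, 0.5, 0.6, 0.7, 0.6, 0.4, 0.5, 0.7, 0.6] (np.float64(0.003698184336275402), np.float64(0.776314422077118))
97 [10.7, 15.2, 19.9, 22.8, 22.9, 22.9, 22.9, 22.9, 22.9, 23.0, 23.0, 23.0, 23.0, 23.0, 23.0, 23.0, 23.1, 23.1, 23.1, 23.1, 23.1, 23.1, 23.2, 23.2] (np.float64(0.003522827184103308), np.float64(23.302537286410505))
[-1.6, -1.5, -1.6, -1.6, -1.6, -1.5, -1.4, -2.4, -3.0, -2.9, -2.9, -2.8, -2.6, -2.1, -1.7, -1.4, -1.6, -1.7, -1.5, -1.5, -1.5, -1.6, -1.6, -1.8, -2.0] (np.float64(0.00018925117300543158), np.float64(-1.5916527758525674))
[[-107.5, -8.7], [-102.5, -11.2], [-97.5, -16.1], [-92.5, -24.4], [-87.5, -56.2], [-82.5, -1.2], [-77.5, -6.6], [-72.5, -62.4], [-67.5, -64.8], [-62.5, -64.3], [-57.5, -63.7], [-52.5, -63.6], [-47.5, -65.3], [-42.5, -4.0], [-37.5, -3.7], [-32.5, -2.8], [-27.5, -3.7], [-22.5, -3.8], [-17.5, -4.0], [-12.5, -4.1], [-7.5, -3.9]]
```

Run:
```python
from h import *
for n in("f_wrist","f_top"):
    c=np.load(n+".npz"); P,u,v=pts(c)
    F=np.c_[(P[:,:2]-CO)@X,(P[:,:2]-CO)@Y]*1000; z=P[:,2]*1000
    k=(F[:,1]>-35)&(F[:,1]<-10)
    print(n,[(x,int((k&(F[:,0]>=x)&(F[:,0]<x+1)).sum()),np.percentile(z[k&(F[:,0]>=x)&(F[:,0]<x+1)],[5,50,95]).round().tolist()) for x in range(-10,12) if (k&(F[:,0]>=x)&(F[:,0]<x+1)).sum()])
    k=(F[:,0]>-110)&(F[:,0]<-90)
    print("  yprof",[(x,int((k&(F[:,1]>=x)&(F[:,1]<x+1)).sum()),np.median(z[k&(F[:,1]>=x)&(F[:,1]<x+1)]).round()) for x in range(-8,6) if (k&(F[:,1]>=x)&(F[:,1]<x+1)).sum()])
```

```text
f_wrist [(-10, 137, [25.0, 26.0, 27.0]), (-9, 138, [25.0, 26.0, 27.0]), (-8, 138, [25.0, 26.0, 27.0]), (-7, 119, [25.0, 26.0, 27.0]), (-6, 146, [25.0, 26.0, 27.0]), (-5, 144, [25.0, 26.0, 27.0]), (-4, 127, [25.0, 26.0, 27.0]), (-3, 135, [25.0, 26.0, 27.0]), (-2, 130, [25.0, 26.0, 27.0]), (-1, 316, [26.0, 28.0, 33.0]), (0, 382, [26.0, 29.0, 33.0]), (1, 115, [31.0, 32.0, 33.0]), (2, 84, [32.0, 32.0, 33.0]), (3, 94, [31.0, 32.0, 33.0]), (4, 93, [31.0, 32.0, 33.0]), (5, 87, [31.0, 32.0, 33.0]), (6, 89, [31.0, 32.0, 33.0]), (7, 87, [31.0, 32.0, 33.0]), (8, 84, [32.0, 32.0, 33.0]), (9, 81, [31.0, 32.0, 33.0]), (10, 91, [31.0, 32.0, 33.0]), (11, 82, [31.0, 32.0, 33.0])]
  yprof [(-8, 181, np.float64(26.0)), (-7, 170, np.float64(26.0)), (-6, 182, np.float64(26.0)), (-5, 174, np.float64(26.0)), (-4, 170, np.float64(26.0)), (-3, 178, np.float64(26.0)), (-2, 180, np.float64(26.0)), (-1, 127, np.float64(31.0)), (0, 192, np.float64(32.0)), (1, 196, np.float64(32.0)), (2, 194, np.float64(32.0)), (3, 203, np.float64(32.0)), (4, 196, np.float64(32.0)), (5, 199, np.float64(32.0))]
f_top [(-10, 4, [384.0, 391.0, 395.0]), (-9, 4, [362.0, 377.0, 390.0]), (-8, 1, [396.0, 396.0, 396.0]), (-7, 3, [386.0, 386.0, 390.0]), (-6, 3, [388.0, 394.0, 396.0]), (-5, 1, [388.0, 388.0, 388.0]), (-4, 5, [379.0, 391.0, 393.0]), (-2, 3, [385.0, 392.0, 393.0]), (-1, 1, [386.0, 386.0, 386.0]), (0, 2, [388.0, 389.0, 390.0]), (1, 1, [391.0, 391.0, 391.0]), (2, 2, [383.0, 385.0, 386.0]), (4, 1, [379.0, 379.0, 379.0])]
  yprof [(-8, 2, np.float64(24.0)), (-7, 5, np.float64(27.0)), (-6, 3, np.float64(24.0)), (-5, 1, np.float64(28.0)), (-4, 6, np.float64(25.0)), (-3, 2, np.float64(21.0)), (-2, 3, np.float64(27.0)), (-1, 6, np.float64(24.0)), (0, 6, np.float64(30.0)), (1, 2, np.float64(25.0)), (2, 7, np.float64(31.0)), (3, 2, np.float64(28.0)), (4, 5, np.float64(33.0)), (5, 3, np.float64(29.0))]
```

>>> drive_tool(
  steps=[
    [[-1, -0.002, 0.008, -0.002, 0], [-1, -0.002, 0.008, -0.002, 0], [-1, 0, 0, 0, 0], [-1, 0, 0, 0, 0], [-1, 0, 0, 0, 0]],
  ],
)

```text
t: 31.65
eef_pos: [0.5307, 0.182, -0.0073]
eef_rot: [-1.116, -2.936, 0.008]
wrist_force: [-6.6, -6.2, 8.5]
grip_width: 0.0127
grasp_force: 90.2
```

>>> drive_tool(
  steps=[
    [[-1, 0, 0, 0, 0], [-1, 0, 0, 0, 0], [-1, 0, 0, 0, 0], [-1, 0, 0, 0, 0], [-1, 0, 0, 0, 0]],
  ],
)

```text
t: 32.07
eef_pos: [0.5307, 0.182, -0.0073]
eef_rot: [-1.116, -2.936, 0.008]
wrist_force: [-6.4, -6.2, 9.3]
grip_width: 0.013
grasp_force: 90.2
```

```bash
python3 m.py
```

```text
[ 0.53069005  0.18194453 -0.00729554] tool y off -0.10506320670330638 handle cf [-49.8 -50.5] F corner -6.7 -5.6 9.0 tz [-0.9   0.82  0.13] 90.24756073951721
44199 tilt [-0.0008  0.0039] 0.0265
y-edge (slope, y at x=0) (array([-0.1296, -2.359 ]), 23, np.float64(9.66))
x-edge (array([0.2589, 3.0677]), 20, np.float64(42.24))
fence inner [-0.017  -3.0073] 32
```

```bash
python3 -c "
from bench import bot
print(bot.finish_job())"
```

```text
the job is handed in; nothing more can be done
None
```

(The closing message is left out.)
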